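# Contact-test the repaired boards on the lever fixture

## Robot

A 7-joint arm with a two-finger parallel gripper is mounted at the origin on the work surface. World frame = base frame: x ahead of the robot, y to its left, z up, the work surface at z = 0. Lengths are in m, angles in rad, forces in N, time in s.
With the tool pointing down it reaches from about 0.4 to 0.85 m from the base axis. Payload 10.4 kg.
Tool frame: the origin (TCP) lies at the very end of the fingers, on their centre line; the grasp point (between the pads) lies 19 mm behind it; z points along the fingers, y is the line along which they close (so a half turn about z gives the same grasp; the last joint's range is limited). The gripper opens to 87 mm and grips with 3 to 60 N. Pads are 19 mm wide; open, the fingers measure 117 mm over their backs; the gripper's body (75 mm by 190 mm) begins 51 mm behind the grasp point.
Start: joints at [1.177, 0.332, -0.065, 1.46, 0.022, 1.35, -0.088], TCP at [0.226, -0.583, 0.223] pointing down, gripper open.
Joint ranges: [-2.6, 2.6], [-0.5, 2.12], [-1.47, 1.34], [0.16, 2.42], [-1.27, 4.41], [0.06, 2.06], [-2.6, 2.6]. Speed limits (rad/s): [2.22, 2.22, 2.79, 2.79, 3.14, 3.14, 3.14].

## Interface

Orientations are given as a unit quaternion [x, y, z, w].
In Python, from bench import read_state, cams, workorder gives the robot as it stands.
- The arm moves only by the shell command python3 -m crank 'ROWS' [FORCE]. ROWS is text: rows parted by semicolons, each of 5 numbers parted by spaces: the shift along the tool's x, y, z scaled (see below), then the turn about the tool's z scaled (see below), then the opening, from -1 (shut) to 1 (fully open). In form: dx dy dz yaw jaw; .... A call has 1 to 10 rows; each row shifts and turns the commanded pose from where the row before left it, along the tool's axes as they then stand; what a row does not reach is not made up. The controller multiplies each number of a shift by 200 mm and each number of a turn by 90 degrees. A row lasts 1/10 s, in which the tool goes at most 50 mm and 8.59 degrees, less where a joint would pass 70% of its speed; a pose out of reach is approached as far as the arm can. A call with a number of a shift or a turn outside -1 to 1 is refused whole. A call with a gripper value outside its range is refused whole. The fingers move at their own pace and stop on an object; FORCE is the grip in N (left out, the last holds). Time passes only in rows, so rows that do not move let the fingers close. It gives the time, the measured TCP pose, the force, the opening and the grip force at its end, in the units of the state.
- read_state(): the state, without advancing time (a new reading comes with each control period).
- cams.camera(name): name is "scene" or "top" or "wrist"; returns a dict with "img" (400x640x3 uint8, blue, green, red), "K" (3x3 intrinsics, pixels), "dist" ([k1, k2, p1, p2, k3] as OpenCV has them; the pictures are not rectified), "xyz" and "attitude" of the camera in the world; the wrist camera has in their place "mount" (4x4, takes a point from camera to tool coordinates, whose origin is the TCP and whose axes are the flange's). Camera axes: x right, y down, z forward; pixel columns grow to the right and rows downward; lengths in m; the calibration is good to about 2 mm. A picture is of the moment at which its call begins: read the wrist's pose just before it. There is no depth.
- workorder.close_job(): hands the job in; it is judged then, once.
The state is a dict: "time": time; "joint_positions": joint angles; "joint_vel": joint speeds; "joint_torque": joint torques, N m; "ee_pos": TCP position; "eef_rot": TCP orientation; "ft_force": force on the tool from outside, world axes, zero at the start; "torque": the same for the moment, N m; "width": finger opening in m; "grip_force": force on a finger pad.
Only numpy, scipy, OpenCV 4.12 (cv2) and the standard library are available. Lean on these libraries where they do the work, as an engineer would, in place of code of your own. Each camera call takes 0.05 s, during which the arm holds its last target. There are 200 camera calls.

## Task

Contact-test every repaired board (white frame, finned heat sink in the middle) on the lever fixture, the largest board first and the smallest last: lay it flat and centred on the bed with its long white connector's edge square and flush against the contact bar, swing the sprung lever to its stop, hold it there for a second and let go; then turn the board a quarter so that the edge with the two black terminal blocks is flush against the bar and work the lever again. Put the boards in the grey tray, each flat on the tray's floor; leave the lever sprung back to rest and the bottle, flux pot, spool and screwdriver where they are.

Things in the scene. Friction and masses are not known exactly. Their poses are not given: they have to be found in the camera images.
- board_large: green circuit board in a white frame, 116 (x) by 100 (y) mm, about 220 g; origin: centre of underside, z up. Frame 8 mm thick, small parts up to 21 mm high. On its centre a finned aluminium heat sink, 34 x 34 mm, square to x and y, top 50 mm above the underside: grip it here. +x edge: one long white connector; +y edge: two black terminal blocks. Starts flat on the bench; may be absent
- board_large_edge1 (a point): middle of the lower +x edge of board_large (long white connector), 58 mm from its origin
- board_large_edge2 (a point): middle of the lower +y edge of board_large (two black terminal blocks), 50 mm from its origin
- board_medium: green circuit board in a white frame, 104 (x) by 84 (y) mm, about 180 g; origin: centre of underside, z up. Frame 8 mm thick, small parts up to 21 mm high. On its centre a finned aluminium heat sink, 34 x 34 mm, square to x and y, top 50 mm above the underside: grip it here. +x edge: one long white connector; +y edge: two black terminal blocks. Starts flat on the bench; may be absent
- board_medium_edge1 (a point): middle of the lower +x edge of board_medium (long white connector), 52 mm from its origin
- board_medium_edge2 (a point): middle of the lower +y edge of board_medium (two black terminal blocks), 42 mm from its origin
- board_small: green circuit board in a white frame, 88 (x) by 68 (y) mm, about 140 g; origin: centre of underside, z up. Frame 8 mm thick, small parts up to 21 mm high. On its centre a finned aluminium heat sink, 34 x 34 mm, square to x and y, top 50 mm above the underside: grip it here. +x edge: one long white connector; +y edge: two black terminal blocks. Starts flat on the bench; may be absent
- board_small_edge1 (a point): middle of the lower +x edge of board_small (long white connector), 44 mm from its origin
- board_small_edge2 (a point): middle of the lower +y edge of board_small (two black terminal blocks), 34 mm from its origin
- fixture: grey test fixture, fixed; origin on the bench, z up. Bed 20 mm high, x -65 to 55 mm, y -70 to 70; steel contact bar at its +x end, face at x 55, 34 mm high, y -65 to 65; behind it a housing x 72 to 152, y -60 to 60, 53 mm high. As the lever swings, a brass comb slides up to 25 mm out over the bar, 44 to 48 mm above the bench, clear of the boards
- bar_mid (a point): middle of the foot of the contact bar's face, at the level of the bed's top (fixture x +55, y 0, z 20 mm); axes as the fixture's; boards come against it from the -x side
- lever_pivot (a point): on the vertical axis of the lever, on top of the housing (fixture x 110, y 30, z 55 mm)
- lever_post (a point): top of the black upright post at the lever's free end: 14 mm diameter, standing from 63 to 104 mm above the bench, 80 mm from the pivot; its axes turn with the lever (parallel to the fixture's at rest). The steel arm itself lies 55 to 63 mm above the bench
- lever (a joint): angle of the sprung lever: 0 at rest, when its arm points along the fixture's +y; it grows to 0.90 at its stop as the post swings anticlockwise from above, towards the fixture's -x. The spring takes about 2 N at the post to start, 7.5 N at the stop, and brings it back when released
- tray: shallow grey plastic tray for tested boards, fixed; origin at the centre of its underside; outside 268 (x) by 278 (y) mm, walls 4 mm thick and 14 mm high, floor about 4 mm thick
- bottle: bystander: white plastic bottle, 60 mm diameter, 160 mm high; origin under its base
- flux_pot: bystander: small jar of flux, 48 mm diameter, 35 mm high; origin under its base
- spool: bystander: metal spool, 52 mm diameter, 52 mm high; origin under its base
- screwdriver: bystander: screwdriver with a blue handle lying on the bench
Not all that is in view belongs to the job. Leave any brown or purple look-alike of the board_small alone.

How it is judged:
On the way, in this order (a step that is already met when the one before it is completed fails the run):
1. the large board lies on the fixture bed with its single-connector edge flush to the contact bar while the lever is held at its stop (angle between the x axis of lever_post and the x axis of board_large, either way round above 0.83 rad and x of board_large_edge1 in the frame of bar_mid between -0.004 and 0.004 m and y of board_large_edge1 in the frame of bar_mid between -0.02 and 0.02 m and z of board_large_edge1 in the frame of bar_mid between -0.004 and 0.004 m and angle between the x axis of board_large and the x axis of fixture, either way round below 0.06 rad and angle between board_large's own z axis and vertical below 0.06 rad), for 0.2 s.
2. the large board lies on the fixture bed with its two-block edge flush to the contact bar while the lever is held at its stop (angle between the x axis of lever_post and the y axis of board_large, either way round above 0.83 rad and x of board_large_edge2 in the frame of bar_mid between -0.004 and 0.004 m and y of board_large_edge2 in the frame of bar_mid between -0.02 and 0.02 m and z of board_large_edge2 in the frame of bar_mid between -0.004 and 0.004 m and angle between the y axis of board_large and the x axis of fixture, either way round below 0.06 rad and angle between board_large's own z axis and vertical below 0.06 rad), for 0.2 s.
3. the medium board lies on the fixture bed with its single-connector edge flush to the contact bar while the lever is held at its stop (angle between the x axis of lever_post and the x axis of board_medium, either way round above 0.83 rad and x of board_medium_edge1 in the frame of bar_mid between -0.004 and 0.004 m and y of board_medium_edge1 in the frame of bar_mid between -0.02 and 0.02 m and z of board_medium_edge1 in the frame of bar_mid between -0.004 and 0.004 m and angle between the x axis of board_medium and the x axis of fixture, either way round below 0.06 rad and angle between board_medium's own z axis and vertical below 0.06 rad), for 0.2 s.
4. the medium board lies on the fixture bed with its two-block edge flush to the contact bar while the lever is held at its stop (angle between the x axis of lever_post and the y axis of board_medium, either way round above 0.83 rad and x of board_medium_edge2 in the frame of bar_mid between -0.004 and 0.004 m and y of board_medium_edge2 in the frame of bar_mid between -0.02 and 0.02 m and z of board_medium_edge2 in the frame of bar_mid between -0.004 and 0.004 m and angle between the y axis of board_medium and the x axis of fixture, either way round below 0.06 rad and angle between board_medium's own z axis and vertical below 0.06 rad), for 0.2 s.
5. the small board lies on the fixture bed with its single-connector edge flush to the contact bar while the lever is held at its stop (angle between the x axis of lever_post and the x axis of board_small, either way round above 0.83 rad and x of board_small_edge1 in the frame of bar_mid between -0.004 and 0.004 m and y of board_small_edge1 in the frame of bar_mid between -0.02 and 0.02 m and z of board_small_edge1 in the frame of bar_mid between -0.004 and 0.004 m and angle between the x axis of board_small and the x axis of fixture, either way round below 0.06 rad and angle between board_small's own z axis and vertical below 0.06 rad), for 0.2 s.
6. the small board lies on the fixture bed with its two-block edge flush to the contact bar while the lever is held at its stop (angle between the x axis of lever_post and the y axis of board_small, either way round above 0.83 rad and x of board_small_edge2 in the frame of bar_mid between -0.004 and 0.004 m and y of board_small_edge2 in the frame of bar_mid between -0.02 and 0.02 m and z of board_small_edge2 in the frame of bar_mid between -0.004 and 0.004 m and angle between the y axis of board_small and the x axis of fixture, either way round below 0.06 rad and angle between board_small's own z axis and vertical below 0.06 rad), for 0.2 s.
At the end, for the whole second after the job is handed in: every board present lies flat (within 0.06 rad) and still on the tray's floor, its centre within 115 mm (x) and 120 mm (y) of the tray's, and the lever is back at rest (below 0.08 rad) (value of joint lever below 0.08 rad and x of board_large in the frame of tray between -0.115 and 0.115 m and y of board_large in the frame of tray between -0.12 and 0.12 m and z of board_large in the frame of tray between -0.002 and 0.01 m and angle between each of board_large, board_medium, board_small's own z axis and vertical below 0.06 rad and linear speed of each of board_large, board_medium, board_small below 0.02 m/s and x of board_medium in the frame of tray between -0.115 and 0.115 m and y of board_medium in the frame of tray between -0.12 and 0.12 m and z of board_medium in the frame of tray between -0.002 and 0.01 m and x of board_small in the frame of tray between -0.115 and 0.115 m and y of board_small in the frame of tray between -0.12 and 0.12 m and z of board_small in the frame of tray between -0.002 and 0.01 m); the robot touches nothing.
It fails at once if a bystander (bottle, flux pot, spool, screwdriver) is moved by more than 40 mm (distance of any of bottle, flux_pot, spool, screwdriver from where it was at the start of the episode above 0.04 m).
Of board_large, board_medium, board_small only 2 to 3 are there at a start; the rules pass over those that are not, and their reading is None.
At some moment in a run one of board_large, board_medium, board_small may be knocked a few centimetres aside while the robot is not near it.
Once in a run the grip may slacken for a moment while it holds something.
It also fails if it takes over 210 s, if anything falls off the work surface, if the arm or the gripper's body presses on something with over 40 N, if the wrist force passes 120 N, or if a joint passes its speed limit or range.

## Working session

There is one attempt and no reset: what is moved stays moved. The work goes in short steps, Python scripts to look and compute and a shell command to move; the robot and the scene stay as the last step left them, time stands still between calls to the robot, and variables do not carry over. Pictures are saved under pics/ and viewed, at most 14 in all, crops included, and the job is handed in when it is done.

```bash
ls; mkdir -p pics; python3 - <<'E'
from bench import read_state,cams
import cv2,numpy as np
s=read_state();print({k:np.round(v,3).tolist() for k,v in s.items()})
for n in("top","scene"):
    c=cams.camera(n);cv2.imwrite(f"pics/{n}0.png",c["img"]);print(n,c["K"],c["dist"],c["xyz"],c["attitude"])
E
```

```text
pics
{'time': 0.0, 'joint_positions': [1.177, 0.333, -0.065, 1.461, 0.022, 1.35, -0.089], 'joint_vel': [0.001, 0.001, 0.001, -0.001, 0.001, 0.001, -0.001], 'joint_torque': [-0.001, -62.324, 0.023, -38.991, -0.062, 0.039, 0.0], 'ee_pos': [0.226, -0.582, 0.222], 'eef_rot': [0.983, 0.184, -0.0, -0.001], 'ft_force': [-0.958, 0.381, -0.227], 'torque': [-0.055, -0.052, 0.029], 'grip_force': 0.0, 'width': 0.087}
top [[453.53808225   0.         323.37998706]
 [  0.         453.53808225 200.91567095]
 [  0.           0.           1.        ]] [-0.030916  0.        0.        0.        0.      ] [ 0.27851438 -0.10131356  1.22264773] [-0.67399527  0.72966294 -0.0833927   0.07979995]
scene [[405.46807286   0.         317.24685077]
 [  0.         405.46807286 205.79745238]
 [  0.           0.           1.        ]] [-0.08865087  0.          0.          0.          0.        ] [ 1.21073213 -0.02595884  0.89455678] [ 0.63683854  0.6942183  -0.25087289 -0.22262171]
```

View pics/top0.png

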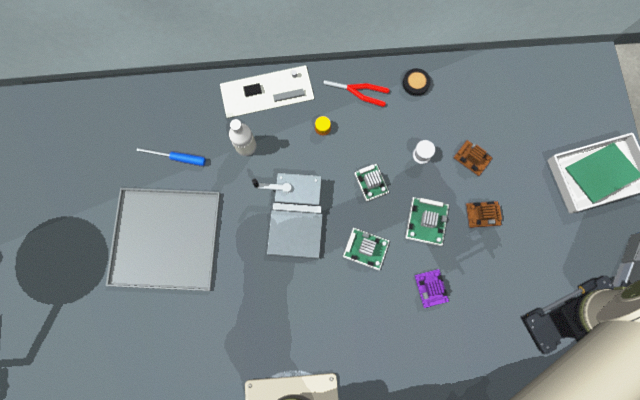

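View pics/scene0.png

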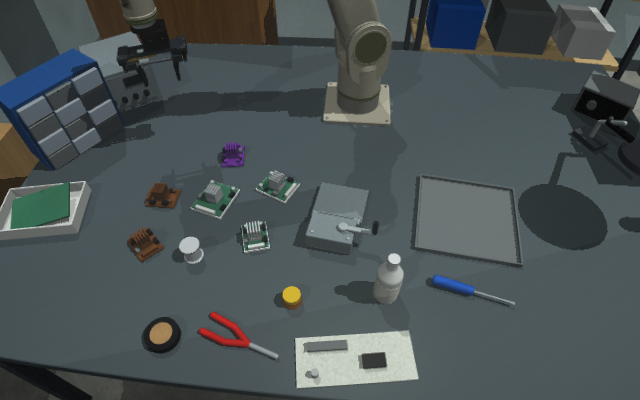

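Top view: three green, white-framed boards, at (428,221), (367,248) and (372,181). Look-alikes are brown at (473,157) and (485,214), and purple at (432,288). The plain green board in the white box at (605,172) has no heat sink, so it isn't part of the job. The fixture is at (296,215), with the lever post at (256,183). The tray is at (164,240).

```bash
cat > h.py <<'E'
import numpy as np,cv2
from scipy.spatial.transform import Rotation as R
from bench import read_state,cams
def cam(n):
    s=read_state(); c=cams.camera(n)
    if n=="wrist":
        M=c["mount"]; Rt=R.from_quat(s["eef_rot"]).as_matrix()
        c["R"]=Rt@M[:3,:3]; c["o"]=Rt@M[:3,3]+np.array(s["ee_pos"])
    else: c["R"]=R.from_quat(c["attitude"]).as_matrix(); c["o"]=np.array(c["xyz"])
    return c
def ray(c,px):
    p=cv2.undistortPoints(np.array(px,float).reshape(-1,1,2),c["K"],np.array(c["dist"]))[:,0]
    return np.c_[p,np.ones(len(p))]@c["R"].T
def onz(c,px,z):
    d=ray(c,px); return c["o"]+d*((z-c["o"][2])/d[:,2])[:,None]
def proj(c,P):
    Rc=c["R"].T; return cv2.projectPoints(np.array(P,float).reshape(-1,3),cv2.Rodrigues(Rc)[0],-Rc@c["o"],c["K"],np.array(c["dist"]))[0][:,0]
def tri(c1,p1,c2,p2):
    d1,d2=ray(c1,[p1])[0],ray(c2,[p2])[0]
    t=np.linalg.lstsq(np.c_[d1,-d2],c2["o"]-c1["o"],rcond=None)[0]
    a,b=c1["o"]+t[0]*d1,c2["o"]+t[1]*d2; return (a+b)/2,np.linalg.norm(a-b)
def go(x,y,z,ang=None):
    """totals to go: first yaw to tool-y at world angle ang (deg, mod 180), then shifts in the turned tool frame"""
    s=read_state(); T=R.from_quat(s["eef_rot"]).as_matrix(); p=np.array(s["ee_pos"])
    cur=np.degrees(np.arctan2(T[1,1],T[0,1])); yaw=0
    if ang is not None:
        yaw=-((ang-cur+90)%180-90)   # tool z down: yaw + = world -
    T2=T@R.from_euler('z',yaw,degrees=True).as_matrix()
    d=T2.T@(np.array([x,y,z])-p)/0.2
    print("yaw",np.round(yaw/90,4),"d",np.round(d,4),"cur y-ang",round(cur,1),"pos",np.round(p,4))
E
python3 - <<'E'
from h import *
t=cam("top");s=cam("scene")
i=t["img"][130:320,240:470]
cv2.imwrite("pics/crop1.png",cv2.resize(i,None,fx=3.4,fy=3.1,interpolation=cv2.INTER_CUBIC)[:600,:800])
hsv=cv2.cvtColor(t["img"],cv2.COLOR_BGR2HSV)
g=cv2.inRange(hsv,(60,60,40),(90,255,255))
for c in cv2.findContours(cv2.morphologyEx(g,cv2.MORPH_CLOSE,np.ones((5,5))),0,2)[0]:
    if cv2.contourArea(c)>200:
        r=cv2.minAreaRect(c);b=onz(t,cv2.boxPoints(r),.008)
        print("green",np.round(r[0],1),"ctr",np.round(b.mean(0)[:2],3),"sides mm",np.round([1000*np.linalg.norm(b[0]-b[1]),1000*np.linalg.norm(b[1]-b[2])],0))
print(np.round(onz(t,[[122,190],[219,192],[210,290],[108,287]],.014),3))
w=cam("wrist");print(w["mount"],w["K"],w["dist"])
# predicted pixel of top look-down
E
```

```text
green [366.4 248.3] ctr [ 0.425 -0.224] sides mm [76. 97.]
green [427.3 221. ] ctr [ 0.486 -0.397] sides mm [110.  94.]
green [371.7 181.7] ctr [ 0.608 -0.257] sides mm [62. 82.]
green [603.7 171.8] ctr [ 0.586 -0.915] sides mm [199. 124.]
[[0.638 0.436 0.014]
 [0.611 0.166 0.014]
 [0.347 0.197 0.014]
 [0.375 0.468 0.014]]
[[-1.01108957e-03 -9.60999193e-01 -2.76549323e-01  7.61703218e-02]
 [ 9.99999292e-01 -1.14506725e-03  3.22979825e-04  2.42084852e-04]
 [-6.27050925e-04 -2.76548800e-01  9.60999671e-01 -1.62198220e-01]
 [ 0.00000000e+00  0.00000000e+00  0.00000000e+00  1.00000000e+00]] [[296.59433949   0.         319.50332707]
 [  0.         296.59433949 198.49275893]
 [  0.           0.           1.        ]] [-0.05420602  0.          0.          0.          0.        ]
```

View pics/crop1.png

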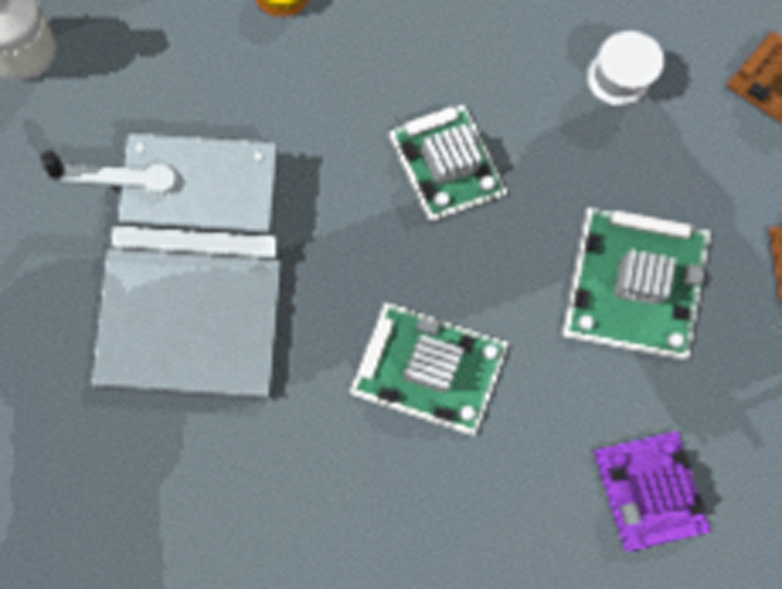

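Crop (px = 240+u/3.4, 130+v/3.1). The large board's connector is on its top edge and its blocks on the left. The medium's connector is on the left and its blocks at the bottom. The small board matches the large. The fixture bar is above the bed, so fixture +x is roughly world +x, and the arm points left (+y). Next I'll look at the fixture with the wrist camera.

```bash
python3 - <<'E'
from h import *
go(0.47,-0.04,0.30,-90); go(0.47,-0.04,0.30,0)
t=cam("top")
P=[[240+u/3.4,130+v/3.1] for u,v in [(107,252),(280,262),(270,396),(92,385)]]
b=onz(t,P,.02);print("bed corners",np.round(b,3).tolist(),b.mean(0))
Q=[[240+u/3.4,130+v/3.1] for u,v in [(112,237),(275,247)]];print(onz(t,Q,.034))
def pt(u,v,z):return onz(t,[[240+u/3.4,130+v/3.1]],z)[0]
for n,c,k,h in(("L",(640,283),(652,224),.02),("M",(430,370),(374,350),.02),("S",(448,162),(432,122),.02)):
    pass
E
```

```text
yaw 0.236 d [ 1.2179 -2.7122 -0.3878] cur y-ang -68.8 pos [ 0.2264 -0.5824  0.2222]
yaw -0.764 d [ 2.7122  1.2179 -0.3878] cur y-ang -68.8 pos [ 0.2264 -0.5824  0.2222]
bed corners [[0.544, 0.024, 0.02], [0.524, -0.113, 0.02], [0.408, -0.096, 0.02], [0.428, 0.042, 0.02]] [ 0.47598222 -0.03590026  0.02      ]
[[ 0.55356653  0.01774326  0.034     ]
 [ 0.53448314 -0.1099928   0.034     ]]
```

```bash
python3 -m crank '0 0 -0.05 -0.085 1;0 0 -0.05 -0.085 1;0 0 -0.05 -0.085 1;0 0 -0.05 -0.085 1;0 0 -0.05 -0.085 1;0 0 -0.05 -0.085 1;0 0 -0.05 -0.085 1;0 0 -0.05 -0.085 1;0 0 0 0 1;0 0 0 0 1' 30; python3 -c "
from h import *
go(0.47,-0.04,0.30,-8.5)
print(read_state()['joint_positions'])"
```

```text
time: 1.3
ee_pos: [0.2264, -0.5825, 0.3022]
eef_rot: [0.753, 0.657, 0.0, 0.0]
ft_force: [0.5, 1.0, -0.5]
width: 0.0871
grip_force: 0.0
yaw 0.0079 d [2.8629 0.8035 0.0114] cur y-ang -7.8 pos [ 0.2264 -0.5825  0.3022]
[ 1.27762605  0.31396924 -0.1982835   1.32255897  0.06086386  1.51089968
  0.94923613]
```

```bash
python3 -m crank '0.22 0.06 0 0.008 1;0.24 0.067 0 0 1;0.24 0.067 0 0 1;0.24 0.067 0 0 1;0.24 0.067 0 0 1;0.24 0.067 0 0 1;0.24 0.067 0 0 1;0.24 0.067 0 0 1;0.24 0.067 0 0 1;0.24 0.067 0 0 1' >/dev/null; python3 -m crank '0.24 0.067 0 0 1;0.2 0.067 0 0 1;0 0 0 0 1;0 0 0 0 1;0 0 0 0 1;0 0 0 0 1'; python3 - <<'E'
from h import *
print(np.round(read_state()['joint_positions'],2))
c=cam("wrist");cv2.imwrite("pics/w1.png",c["img"]);np.save("pics/w1.npy",c,allow_pickle=True)
F=R.from_euler('z',-8.5,degrees=True).as_matrix()
E
```

```text
time: 2.9
ee_pos: [0.4645, -0.0485, 0.3023]
eef_rot: [0.757, 0.653, -0.0, -0.0]
ft_force: [-1.1, 0.5, -0.9]
width: 0.087
grip_force: 0.0
[ 0.78 -0.02 -0.75  1.69 -0.01  1.46 -0.12]
```

View pics/w1.png

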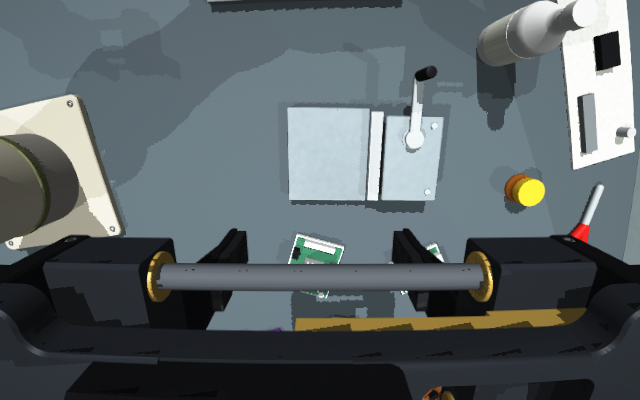

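Wrist view: bed at (288–368, 107–200), bar at (370–383, 110–200), housing to its right, pivot at (414,140), post top at about (427,72). I'll triangulate these against the top camera.

```bash
cat >> h.py <<'E'
def rect(img,seed_roi,lo,hi):
    u0,v0,u1,v1=seed_roi
    g=cv2.resize(img[v0:v1,u0:u1],None,fx=4,fy=4,interpolation=cv2.INTER_CUBIC)
    m=cv2.inRange(cv2.cvtColor(g,cv2.COLOR_BGR2HSV),lo,hi)
    m=cv2.morphologyEx(m,cv2.MORPH_OPEN,np.ones((5,5)))
    cs=cv2.findContours(m,0,2)[0]; c=max(cs,key=cv2.contourArea)
    r=cv2.minAreaRect(c); f=lambda p:(np.array(p)-1.5)/4+[u0,v0]
    return f(r[0]),f(cv2.boxPoints(r))
E
python3 - <<'E'
from h import *
w=np.load("pics/w1.npy",allow_pickle=True).item();t=cam("top")
gw=cv2.cvtColor(w["img"],cv2.COLOR_BGR2HSV);gt=cv2.cvtColor(t["img"],cv2.COLOR_BGR2HSV)
print("wrist row150",gw[150,360:392,2]);print("top col296",gt[198:222,296,2])
cw,bw=rect(w["img"],(362,100,392,210),(0,0,228),(180,60,255))
ct,bt=rect(t["img"],(265,195,330,222),(0,0,225),(180,60,255))
print(cw,bw.round(1).tolist());print(ct,bt.round(1).tolist())
print("bar ctr",tri(w,cw,t,ct))
P=onz(w,bw,.034);print("wrist bar",P.round(4).tolist());print("top bar",onz(t,bt,.034).round(4).tolist())
E
```

```text
wrist row150 [206 204 202 202 202 202 198 158  73 134 247 243 242 241 242 243 242 243
 244 244 235 144  17  38 115 209 224 227 227 227 227 226]
top col296 [236 236 236 235 235 234 232 231 230 228 226 227 217 189 177 172 176 173
 176 174 174 175 171 173]
[375.00168514 155.56863785] [[367.0, 199.2], [371.7, 111.3], [383.0, 111.9], [378.3, 199.8]]
[271.37500095 207.99999809] [[264.6, 194.6], [278.1, 194.6], [278.1, 221.4], [264.6, 221.4]]
bar ctr (array([ 0.50186541, -0.00367977,  0.27074664]), np.float64(0.01244298469937253))
wrist bar [[0.5287, -0.1083, 0.034], [0.5489, 0.0183, 0.034], [0.5647, 0.0152, 0.034], [0.5457, -0.1118, 0.034]]
top bar [[0.5881, 0.0384, 0.034], [0.5852, 0.002, 0.034], [0.5117, 0.0061, 0.034], [0.5146, 0.0421, 0.034]]
```

```bash
python3 - <<'E'
from h import *
w=np.load("pics/w1.npy",allow_pickle=True).item();t=cam("top")
print("bar",tri(w,(375,155.6),t,(296.9,208.1)))
for pw,n in(((427,72),"post"),): print(n,onz(w,[pw],.104), proj(t,onz(w,[pw],.104)))
print("pivot",onz(w,[(414,140)],.065))
go(0.486,-0.397,.30,-8.8)
E
```

```text
bar (array([ 0.54799089, -0.04593163,  0.02167544]), np.float64(0.002665820685924407))
post [[0.60473632 0.05426172 0.104     ]] [[254.59895447 182.18820023]]
pivot [[ 0.59605092 -0.02593711  0.065     ]]
yaw 0.0045 d [-1.7084  0.3723  0.0131] cur y-ang -8.4 pos [ 0.4647 -0.0479  0.3025]
```

```bash
python3 -m crank '-0.22 0.047 0 0.0045 1;-0.22 0.047 0 0 1;-0.22 0.047 0 0 1;-0.22 0.047 0 0 1;-0.22 0.047 0 0 1;-0.22 0.047 0 0 1;-0.22 0.047 0 0 1;-0.168 0.043 0 0 1;0 0 0 0 1;0 0 0 0 1' >/dev/null; python3 -m crank '0 0 0 0 1;0 0 0 0 1'; python3 - <<'E'
from h import *
c=cam("wrist");np.save("pics/w2.npy",c,allow_pickle=True)
cv2.imwrite("pics/w2.png",cv2.resize(c["img"][60:260,200:460],None,fx=3,fy=3,interpolation=cv2.INTER_CUBIC))
E
```

```text
time: 4.25
ee_pos: [0.4875, -0.3949, 0.3031]
eef_rot: [0.758, 0.652, 0.0, 0.0]
ft_force: [-0.3, -0.1, -0.2]
width: 0.0871
grip_force: 0.0
```

View pics/w2.png

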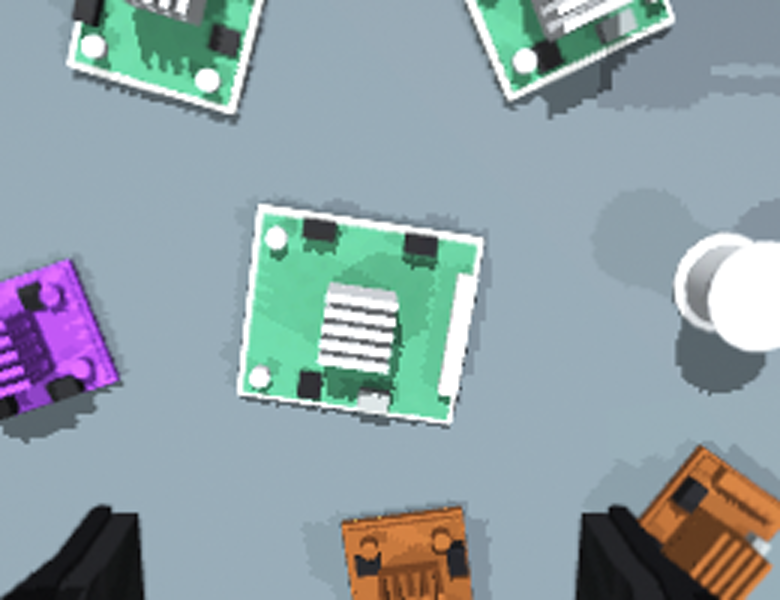

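Crop (px = 200+u/3, 60+v/3). The large board's corners are at crop (260,205), (484,238), (452,423), (239,395). Its white connector is on the right at (458,335), the two black blocks on the top edge at (320,230) and (421,243), and the finned sink at (358,330). It is the largest green board in a white frame, so it is board_large. The purple and brown boards are excluded.

```bash
cat >> h.py <<'E'
def board(c,near,zf=.008,r=70):
    """frame rectangle of green/white board nearest pixel 'near'"""
    im=c["img"];u,v=map(int,near);u0,v0=max(u-r,0),max(v-r,0)
    g=cv2.resize(im[v0:v+r,u0:u+r],None,fx=4,fy=4,interpolation=cv2.INTER_CUBIC)
    h=cv2.cvtColor(g,cv2.COLOR_BGR2HSV)
    m=cv2.inRange(h,(55,60,30),(92,255,255))|cv2.inRange(h,(0,0,205),(180,60,255))
    m=cv2.morphologyEx(m,cv2.MORPH_CLOSE,np.ones((9,9)))
    n,l,st,ce=cv2.connectedComponentsWithStats(m)
    k=l[int((v-v0)*4),int((u-u0)*4)] or min(range(1,n),key=lambda i:np.hypot(*(ce[i]-[(u-u0)*4,(v-v0)*4]))-st[i,4]**.5)
    pts=np.argwhere(l==k)[:,::-1].astype(np.float32)
    pts=(cv2.convexHull(pts)[:,0]-1.5)/4+[u0,v0]
    W=onz(c,pts,zf)[:,:2]*1000
    rc=cv2.minAreaRect(W.astype(np.float32));b=cv2.boxPoints(rc)
    e=[b[1]-b[0],b[2]-b[1]];L=max(e,key=np.linalg.norm)
    return np.array(rc[0])/1000,sorted(rc[1])[::-1],np.degrees(np.arctan2(L[1],L[0]))%180
E
python3 - <<'E'
from h import *
w=np.load("pics/w2.npy",allow_pickle=True).item();t=cam("top")
print(board(w,(308,160)));
for n in((428,235),(367,258),(366,188)):print(board(t,n,r=40))
q=proj(t,[*board(t,(428,235),r=40)[0],.008])[0];a=board(w,(308,160))
print("tri",tri(w,proj(w,[*a[0],.008])[0],t,q))
E
```

```text
(array([ 0.48645328, -0.39904095]), [117.25732421875, 103.8572769165039], np.float32(163.01855))
(array([ 0.48741663, -0.39624707]), [118.4297103881836, 100.0880355834961], np.float32(163.48038))
(array([ 0.42489072, -0.22247635]), [103.54270935058594, 84.69953918457031], np.float32(65.009766))
(array([ 0.60838611, -0.25496559]), [89.71066284179688, 67.66098022460938], np.float32(17.218054))
tri (array([ 0.48694003, -0.39759623,  0.00827108]), np.float64(0.002912213902805156))
```

```bash
python3 -c "
from h import *
go(.487,-.398,.024,-16.8)"
```

```text
yaw 0.0909 d [-1.3300e-02  1.3000e-03  1.3951e+00] cur y-ang -8.6 pos [ 0.4874 -0.3952  0.303 ]
```

```bash
python3 -m crank '0 0 0 0.091 1;-0.0133 0.0013 0.24 0 1;0 0 0.24 0 1;0 0 0.24 0 1;0 0 0.24 0 1;0 0 0.2 0 1;0 0 0.1 0 1;0 0 0.1 0 1;0 0 0.035 0 1;0 0 0 0 1'; python3 -m crank '0 0 0 0 1;0 0 0 0 -1;0 0 0 0 -1;0 0 0 0 -1;0 0 0 0 -1;0 0 0 0 -1;0 0 0 0 -1;0 0 0 0 -1' 35
```

```text
time: 5.35
ee_pos: [0.4864, -0.3981, 0.0231]
eef_rot: [0.803, 0.596, -0.0, -0.001]
ft_force: [-0.1, 0.1, 0.3]
width: 0.0874
grip_force: 0.0
time: 6.15
ee_pos: [0.4867, -0.3987, 0.0235]
eef_rot: [0.803, 0.596, 0.0, 0.0]
ft_force: [0.1, 0.4, 1.0]
width: 0.039
grip_force: 0.0
```

```bash
python3 -m crank '0 0 0 0 -1;0 0 0 0 -1;0 0 0 0 -1;0 0 0 0 -1' 35;python3 -m crank '0 0 -0.1 0 -1;0 0 -0.2 0 -1;0 0 -0.2 0 -1;0 0 0 0 -1'; python3 -c "
from h import *
f=np.array([.988,-.153]);y=np.array([.153,.988]);b=np.array([.538,-.045])
p=b-f*(.058+.012);print(p);go(*p,.123,-8.8)"
```

```text
time: 6.55
ee_pos: [0.4866, -0.3986, 0.0235]
eef_rot: [0.803, 0.596, -0.0, -0.0]
ft_force: [0.1, 0.0, 1.0]
width: 0.0337
grip_force: 35.0
time: 6.95
ee_pos: [0.4894, -0.4002, 0.1295]
eef_rot: [0.803, 0.596, 0.001, 0.004]
ft_force: [-0.2, 0.1, -2.6]
width: 0.0336
grip_force: 35.0
[ 0.46884 -0.03429]
yaw -0.0897 d [ 1.7926 -0.3816  0.0214] cur y-ang -16.9 pos [ 0.4894 -0.4002  0.1295]
```

```bash
python3 -m crank '0 0 0 -0.09 -1;0.22 -0.047 0 0 -1;0.22 -0.047 0 0 -1;0.22 -0.047 0 0 -1;0.22 -0.047 0 0 -1;0.22 -0.047 0 0 -1;0.22 -0.047 0 0 -1;0.22 -0.047 0 0 -1;0.22 -0.047 0 0 -1;0 0 0 0 -1'; python3 -m crank '0 0 0 0 -1;0 0 0 0 -1;0 0 0 0 -1';python3 -c "
from h import *
f=np.array([.988,-.153]);b=np.array([.538,-.045])
p=b-f*(.058+.012);go(*p,.046,-8.8)
c=cam('wrist');np.save('pics/w3.npy',c,allow_pickle=True);cv2.imwrite('pics/w3.png',c['img'])"
```

```text
time: 7.95
ee_pos: [0.4653, -0.0329, 0.1232]
eef_rot: [0.756, 0.654, 0.0, -0.001]
ft_force: [0.4, -1.6, -1.9]
width: 0.0336
grip_force: 35.0
time: 8.25
ee_pos: [0.4659, -0.0405, 0.1232]
eef_rot: [0.76, 0.65, -0.0, -0.0]
ft_force: [0.8, -0.1, -1.8]
width: 0.0335
grip_force: 35.0
yaw -0.0009 d [0.033  0.0101 0.3859] cur y-ang -8.9 pos [ 0.4659 -0.0405  0.1232]
```

View pics/w3.png

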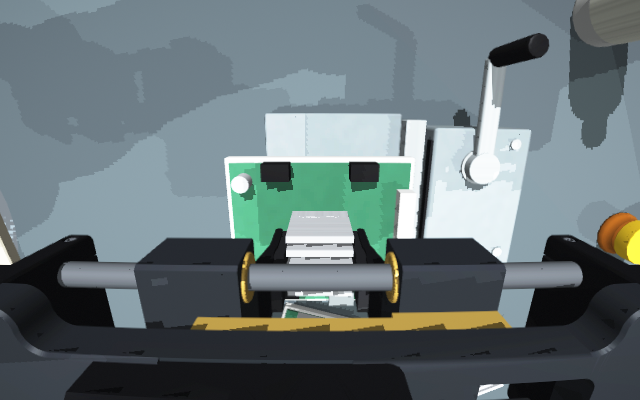

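Board held level over the bed, with its right edge at column 412 and the bar face behind it. Now I'll lower it.

```bash
python3 -m crank '0.033 0.01 0.1 0 -1;0 0 0.1 0 -1;0 0 0.1 0 -1;0 0 0.085 0 -1;0 0 0 0 -1;0 0 0 0 -1'; python3 -m crank '0 0.02 0 0 -1;0 0.01 0 0 -1;0 0.01 0 0 -1;0 0 0 0 -1'; python3 -c "
from h import *
f=np.array([.988,-.153]);b=np.array([.538,-.045])
p=b-f*.058;go(*p,.0435,-8.8);print(read_state()['ft_force'])"
```

```text
time: 8.9
ee_pos: [0.469, -0.0334, 0.0467]
eef_rot: [0.759, 0.651, -0.0, -0.0]
ft_force: [0.6, -0.2, -3.1]
width: 0.0337
grip_force: 35.0
time: 9.3
ee_pos: [0.4774, -0.0344, 0.0469]
eef_rot: [0.759, 0.651, 0.0, 0.0]
ft_force: [-0.1, -0.3, -3.0]
width: 0.0336
grip_force: 3.5
yaw 0.0002 d [-0.006   0.0177  0.0168] cur y-ang -8.8 pos [ 0.4774 -0.0344  0.0469]
[-0.12439561 -0.28008347 -2.95551482]
```

Grip just slackened (3.5 N). I'll let it recover, then lower and advance in small steps.

```bash
python3 -m crank '0 0 0 0 -1;0 0 0 0 -1;0 0 0 0 -1;0 0 0 0 -1' 35; python3 -m crank '0 0.008 0.01 0 -1;0 0 0 0 -1';python3 -m crank '0 0.008 0.004 0 -1;0 0 0 0 -1'; python3 -m crank '0 0.008 0 0 -1;0 0 0 0 -1'
```

```text
time: 9.7
ee_pos: [0.4769, -0.0343, 0.0465]
eef_rot: [0.759, 0.651, -0.0, 0.0]
ft_force: [-0.7, 0.0, -1.7]
width: 0.034
grip_force: 35.0
time: 9.9
ee_pos: [0.4785, -0.0346, 0.0443]
eef_rot: [0.759, 0.651, -0.0, -0.0]
ft_force: [-0.2, 0.4, -2.5]
width: 0.0337
grip_force: 35.0
time: 10.1
ee_pos: [0.4803, -0.0348, 0.0437]
eef_rot: [0.759, 0.651, 0.0, 0.0]
ft_force: [-0.9, 0.5, -2.5]
width: 0.0335
grip_force: 35.0
time: 10.3
ee_pos: [0.4807, -0.0348, 0.0435]
eef_rot: [0.759, 0.651, -0.001, -0.001]
ft_force: [-5.1, 0.5, 0.9]
width: 0.0339
grip_force: 35.0
```

```bash
python3 -m crank '0 0.006 0.006 0 -1;0 0 0 0 -1'; python3 -m crank '0 0 0 0 1;0 0 0 0 1;0 0 0 0 1;0 0 0 0 1;0 0 0 0 1;0 0 -0.1 0 1;0 0 -0.2 0 1;0 0 -0.2 0 1;0 0 -0.2 0 1;0 0 -0.05 0 1'; python3 -m crank '0 0 0 0 1;0 0 0 0 1'; python3 -c "
from h import *
w=cam('wrist');np.save('pics/w4.npy',w,allow_pickle=True)
cv2.imwrite('pics/w4.png',w['img'][40:260,180:520]);print(board(w,proj(w,[.48,.0,.028])[0],.028,80))"
```

```text
time: 10.5
ee_pos: [0.4806, -0.0348, 0.0432]
eef_rot: [0.759, 0.651, -0.002, -0.001]
ft_force: [-19.1, 1.8, 25.1]
width: 0.0339
grip_force: 35.0
time: 11.5
ee_pos: [0.4848, -0.0351, 0.1968]
eef_rot: [0.759, 0.651, 0.002, 0.003]
ft_force: [0.2, 0.2, -0.1]
width: 0.0869
grip_force: 0.0
time: 11.7
ee_pos: [0.4823, -0.0354, 0.1914]
eef_rot: [0.759, 0.651, -0.0, -0.0]
ft_force: [-0.7, -0.7, -0.5]
width: 0.087
grip_force: 0.0
(array([ 0.48964624, -0.0316431 ]), [136.471435546875, 127.85039520263672], np.float32(170.79839))
```

View pics/w4.png

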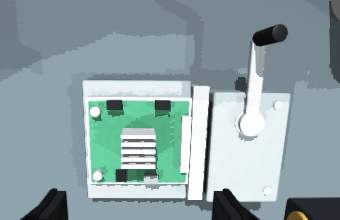

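Board is flush: crop px right edge 192 against bar 192–208. It's centred on the bed, rows 97–187 against bed rows 80–200. Post is at crop (272,36). Before the lever, I'll check the bottle's clearance.

```bash
python3 - <<'E'
from h import *
w=np.load("pics/w1.npy",allow_pickle=True).item()
print("bottle base-ish",onz(w,[(493,50)],.0),"cap",onz(w,[(575,14)],.155))
t=cam("top");print("cap top",onz(t,[(236,125)],.158),"shoulder base",onz(t,[(246,148)],.0))
w=np.load("pics/w4.npy",allow_pickle=True).item()
for p in((272+180,36+40),(283+180,33+40)):print("post",onz(w,[p],.104))
print("post base",onz(w,[(257+180,41+40)],.063), "pivot",onz(w,[(251+180,123+40)],.065))
b=np.array([.538,-.045]);f=np.array([.988,-.153]);y=np.array([.153,.988])
pp=b+f*.055+y*.110;print("post exp",pp);go(*pp,.13,17)
E
```

```text
bottle base-ish [[0.74203097 0.08043883 0.        ]] cap [[0.73839664 0.08704692 0.155     ]]
cap top [[0.74216039 0.08710416 0.158     ]] shoulder base [[0.73825518 0.08885543 0.        ]]
post [[0.60325396 0.05256262 0.104     ]]
post [[0.61226136 0.05364618 0.104     ]]
post base [[0.60682686 0.05218794 0.063     ]] pivot [[ 0.59585374 -0.02369649  0.065     ]]
post exp [0.60917  0.055265]
yaw -0.2863 d [0.2464 0.7411 0.3033] cur y-ang -8.8 pos [ 0.482  -0.0352  0.1909]
```

```bash
python3 -m crank '0 0 0 -0.072 0;0 0 0 -0.072 0;0 0 0 -0.072 0;0 0 0 -0.07 0;0.08 0.24 0 0 0;0.08 0.24 0 0 0;0.085 0.24 0 0 0;0 0 0 0 0;0 0 0 0 0;0 0 0 0 0' 10;python3 -c "
from h import *
go(.607,.054,.084,17)
go(.607-.62*.01,.054,.084,17)"
```

```text
time: 12.8
ee_pos: [0.6038, 0.0517, 0.1918]
eef_rot: [0.595, 0.804, -0.001, -0.0]
ft_force: [0.4, -1.0, 0.2]
width: 0.0435
grip_force: 0.0
yaw -0.0006 d [0.0066 0.0195 0.5388] cur y-ang 16.9 pos [0.6038 0.0517 0.1918]
yaw -0.0006 d [ 0.0156 -0.0102  0.5389] cur y-ang 16.9 pos [0.6038 0.0517 0.1918]
```

```bash
python3 -m crank '0.025 0.018 0.15 0 0;0 0 0.15 0 0;0 0 0.15 0 0;0 0 0.09 0 0;0 0 0 0 0;0 0 0 0 -0.45;0 0 0 0 -0.45;0 0 0 0 -0.45;0 0 0 0 -0.45';python3 -m crank '0 -0.05 0 0 -0.45;0 -0.05 0 0 -0.45;0 -0.05 0 0 -0.45;0 -0.05 0 0 -0.45;0 -0.05 0 0 -0.45;0 -0.05 0 0 -0.45;0 -0.05 0 0 -0.45;0 0 0 0 -0.45';python3 -m crank '0 -0.01 0 0 -0.45;0 0 0 0 -0.45'; python3 -m crank '0 -0.01 0 0 -0.45;0 0 0 0 -0.45'
```

```text
time: 13.7
ee_pos: [0.607, 0.0582, 0.0855]
eef_rot: [0.595, 0.804, 0.0, 0.001]
ft_force: [-1.2, -0.7, -0.2]
width: 0.026
grip_force: 0.0
time: 14.5
ee_pos: [0.5407, 0.0367, 0.0855]
eef_rot: [0.595, 0.803, 0.001, 0.002]
ft_force: [9.7, 0.4, -4.1]
width: 0.0239
grip_force: 4.3
time: 14.7
ee_pos: [0.5396, 0.0361, 0.0855]
eef_rot: [0.596, 0.803, 0.001, 0.002]
ft_force: [10.4, -1.6, -3.4]
width: 0.024
grip_force: 4.7
time: 14.9
ee_pos: [0.5381, 0.0351, 0.0855]
eef_rot: [0.596, 0.803, 0.001, 0.003]
ft_force: [12.6, -4.0, -4.6]
width: 0.0239
grip_force: 5.3
```

```bash
python3 -m crank '0 -0.01 0 0 -0.45;0 0 0 0 -0.45';python3 -m crank '0 -0.01 0 0 -0.45;0 0 0 0 -0.45;0 0 0 0 -0.45;0 0 0 0 -0.45;0 0 0 0 -0.45;0 0 0 0 -0.45;0 0 0 0 -0.45;0 0 0 0 -0.45'; python3 -c "
from h import *
t=cam('top');cv2.imwrite('pics/t5.png',cv2.resize(t['img'][150:270,220:350],None,fx=5,fy=5,interpolation=cv2.INTER_CUBIC))
w=cam('wrist');np.save('pics/w5.npy',w,allow_pickle=True);cv2.imwrite('pics/w5.png',w['img'])"
```

```text
time: 15.1
ee_pos: [0.5369, 0.0346, 0.0857]
eef_rot: [0.596, 0.803, 0.002, 0.003]
ft_force: [15.9, -2.9, -7.3]
width: 0.0242
grip_force: 7.0
time: 15.9
ee_pos: [0.5361, 0.0342, 0.0858]
eef_rot: [0.596, 0.803, 0.003, 0.004]
ft_force: [21.9, -2.4, -11.2]
width: 0.0255
grip_force: 10.0
```

View pics/w5.png

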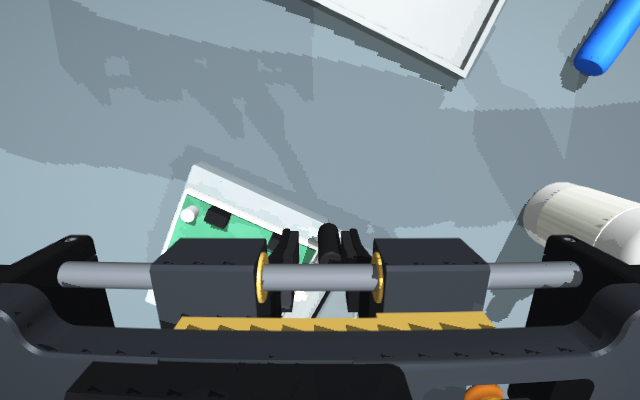

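Wrist view: the post at (328,243) is between the fingers. Force climbed steeply (22 N) and the post position matches 0.90 rad, so it's at the stop. I'll hold briefly, swing back and lift off.

```bash
python3 -m crank '0 0 0 0 -0.45;0 0 0 0 -0.45;0 0 0 0 -0.45';python3 -m crank '0 0.05 0 0 -0.45;0 0.05 0 0 -0.45;0 0.05 0 0 -0.45;0 0.05 0 0 -0.45;0 0.05 0 0 -0.45;0 0.05 0 0 -0.45;0 0.05 0 0 -0.45;0 0.04 0 0 -0.45;0 0 0 0 0;0 0 0 0 0'; python3 -m crank '0 0 0 0 0;0 0 0 0 0;0 0 -0.15 0 0;0 0 -0.2 0 0.3;0 0 -0.2 0 1;0 0 0 0 1'; python3 -c "
from h import *
go(.481,-.035,.0435,-8.8)
t=cam('top');print(read_state()['joint_positions'].round(2) if hasattr(read_state()['joint_positions'],'round') else 0)
cv2.imwrite('pics/t6.png',t['img'])"
```

```text
time: 16.3
ee_pos: [0.5361, 0.0343, 0.0857]
eef_rot: [0.596, 0.803, 0.003, 0.004]
ft_force: [22.3, -1.9, -12.4]
width: 0.0253
grip_force: 10.0
time: 17.3
ee_pos: [0.606, 0.0585, 0.0841]
eef_rot: [0.595, 0.804, -0.0, -0.001]
ft_force: [-0.1, 0.3, 0.4]
width: 0.033
grip_force: 0.0
time: 17.9
ee_pos: [0.6087, 0.0592, 0.2004]
eef_rot: [0.595, 0.804, 0.003, 0.003]
ft_force: [0.2, 0.4, -0.7]
width: 0.06
grip_force: 0.0
yaw 0.2863 d [-0.5643 -0.5655  0.7791] cur y-ang 17.0 pos [0.6087 0.0592 0.2004]
[ 0.45  0.42 -0.81  1.51  0.31  1.34 -0.09]
```

```bash
python3 -m crank '0 0 0 0.072 1;0 0 0 0.072 1;0 0 0 0.072 1;0 0 0 0.07 1;-0.19 -0.19 0 0 1;-0.19 -0.19 0 0 1;-0.184 -0.185 0 0 1;0 0 0 0 1;0 0 0 0 1;0 0 0 0 1'|head -2; python3 -c "
from h import *
go(.4805,-.035,.0435,-8.8)"
```

```text
time: 18.95
ee_pos: [0.4858, -0.0297, 0.1943]
yaw 0.0007 d [-0.0304 -0.022   0.7541] cur y-ang -8.7 pos [ 0.4858 -0.0297  0.1943]
```

```bash
python3 -m crank '-0.03 -0.022 0.2 0 1;0 0 0.2 0 1;0 0 0.2 0 1;0 0 0.1 0 1;0 0 0.054 0 1;0 0 0 0 1;0 0 0 0 1' |head -2; python3 -m crank '0 0 0 0 -1;0 0 0 0 -1;0 0 0 0 -1;0 0 0 0 -1;0 0 0 0 -1;0 0 0 0 -1;0 0 0 0 -1;0 0 0 0 -1;0 0 0 0 -1;0 0 0 0 -1' 35; python3 -m crank '0 0 0 0 -1;0 -0.05 -0.15 0 -1;0 -0.05 -0.15 0 -1;0 -0.05 -0.1 0 -1;0 0 0 0 -1'; python3 -m crank '0 0 0 0.09 -1;0 0 0 0.09 -1;0 0 0 0.09 -1;0 0 0 0.09 -1;0 0 0 0.09 -1;0 0 0 0.09 -1;0 0 0 0.09 -1;0 0 0 0.09 -1;0 0 0 0.09 -1;0 0 0 0.09 -1';python3 -m crank '0 0 0 0.09 -1;0 0 0 0.01 -1;0 0 0 0 -1;0 0 0 0 -1';  python3 -c "
from h import *
f=np.array([.988,-.153]);b=np.array([.538,-.045]);print(read_state()['joint_positions'])
p=b-f*.058;go(*p,.0435,-98.8)"
```

```text
time: 19.65
ee_pos: [0.4811, -0.0349, 0.0445]
time: 20.65
ee_pos: [0.4802, -0.0355, 0.0437]
eef_rot: [0.759, 0.651, -0.0, 0.0]
ft_force: [0.2, 0.7, -0.6]
width: 0.0338
grip_force: 35.0
time: 21.15
ee_pos: [0.4511, -0.031, 0.1258]
eef_rot: [0.759, 0.651, 0.001, 0.002]
ft_force: [0.6, -0.3, -2.6]
width: 0.0339
grip_force: 35.0
time: 22.15
ee_pos: [0.4501, -0.0311, 0.1224]
eef_rot: [1.0, -0.001, -0.001, -0.0]
ft_force: [0.2, 0.5, -2.6]
width: 0.034
grip_force: 35.0
time: 22.55
ee_pos: [0.4504, -0.0309, 0.1233]
eef_rot: [0.997, -0.075, -0.0, -0.0]
ft_force: [-0.7, -0.1, -2.3]
width: 0.0335
grip_force: 35.0
[ 0.62477622  0.08297768 -0.67359947  1.99256761  0.05833921  1.08535575
 -1.79498673]
yaw 0.0024 d [0.1538 0.0025 0.3989] cur y-ang -98.6 pos [ 0.4504 -0.0309  0.1233]
```

```bash
python3 -m crank '0.05 0.0025 0.1 0.0024 -1;0.05 0 0.1 0 -1;0.05 0 0.1 0 -1;0 0 0.08 0 -1;0 0 0 0 -1;0 0 0.012 0 -1;0 0 0 0 -1'; python3 -m crank '0.02 0 0 0 -1;0 0 0 0 -1'; python3 -m crank '0.012 0 0 0 -1;0 0 0 0 -1';python3 -m crank '0.008 0 0 0 -1;0 0 0 0 -1'; python3 -m crank '0.006 0 0 0 -1;0 0 0 0 -1'
```

```text
time: 23.25
ee_pos: [0.4804, -0.0361, 0.046]
eef_rot: [0.997, -0.078, 0.0, 0.0]
ft_force: [0.7, -0.7, -2.1]
width: 0.0336
grip_force: 35.0
time: 23.45
ee_pos: [0.485, -0.037, 0.0461]
eef_rot: [0.997, -0.078, 0.001, 0.0]
ft_force: [0.0, -0.1, -3.2]
width: 0.0339
grip_force: 35.0
time: 23.65
ee_pos: [0.4866, -0.0371, 0.0455]
eef_rot: [0.997, -0.078, 0.0, 0.0]
ft_force: [0.1, -0.2, -2.9]
width: 0.0338
grip_force: 35.0
time: 23.85
ee_pos: [0.4869, -0.0372, 0.045]
eef_rot: [0.997, -0.078, -0.001, 0.0]
ft_force: [-4.9, 0.3, 0.4]
width: 0.0337
grip_force: 35.0
time: 24.05
ee_pos: [0.4869, -0.0372, 0.0447]
eef_rot: [0.997, -0.078, -0.002, 0.0]
ft_force: [-10.6, 0.9, 3.6]
width: 0.0339
grip_force: 35.0
```

```bash
python3 -m crank '0 0 0.008 0 -1;0 0 0 0 -1;0 0 0 0 1;0 0 0 0 1;0 0 0 0 1;0 0 0 0 1;0 0 -0.15 0 1;0 0 -0.2 0 1;0 0 -0.2 0 1;0 0 -0.2 0 1'|head -2;python3 -m crank '0 0 0 -0.09 0;0 0 0 -0.09 0;0 0 0 -0.09 0;0 0 0 -0.09 0;0 0 0 -0.09 0;0 0 0 -0.09 0;0 0 0 -0.09 0;0 0 0 -0.09 0;0 0 0 -0.09 0;0 0 0 -0.09 0' 10|head -2;python3 -m crank '0 0 0 -0.09 0;0 0 0 -0.09 0;0 0 0 -0.09 0;0 0 0 -0.09 0;0 0 0 -0.027 0;0 0 0 0 0;0 0 0 0 0'|head -2; python3 -c "
from h import *
go(.607,.0582,.0855,17)
w=cam('wrist');np.save('pics/w7.npy',w,allow_pickle=True);cv2.imwrite('pics/w7.png',w['img'][:260,160:560])"
```

```text
time: 25.05
ee_pos: [0.4891, -0.0374, 0.1954]
time: 26.05
ee_pos: [0.4893, -0.0375, 0.1938]
time: 26.75
ee_pos: [0.4893, -0.0376, 0.1938]
yaw -0.0029 d [0.2859 0.7029 0.5415] cur y-ang 16.7 pos [ 0.4893 -0.0376  0.1938]
```

View pics/w7.png

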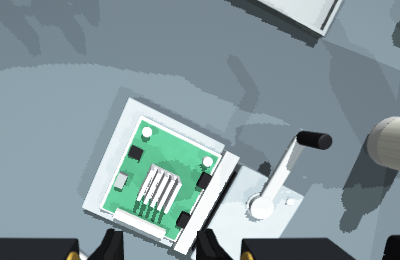

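The two black blocks at crop (203,180) and (183,220) face the bar, with no visible gap. Connector is at the bottom and the lever is at rest. Now the lever stroke.

```bash
python3 -m crank '0.095 0.235 0 -0.003 0;0.095 0.234 0 0 0;0.096 0.234 0 0 0;0 0 0 0 0;0 0 0.15 0 0;0 0 0.15 0 0;0 0 0.15 0 0;0 0 0.09 0 0;0 0 0 0 -0.45;0 0 0 0 -0.45'|head -2; python3 -m crank '0 0 0 0 -0.45;0 0 0 0 -0.45'
```

```text
time: 27.8
ee_pos: [0.6057, 0.057, 0.0864]
time: 28.0
ee_pos: [0.6062, 0.0572, 0.0871]
eef_rot: [0.594, 0.804, 0.001, 0.001]
ft_force: [-0.6, -0.5, 0.8]
width: 0.0255
grip_force: 0.0
```

```bash
python3 -m crank '0 -0.05 0 0 -0.45;0 -0.05 0 0 -0.45;0 -0.05 0 0 -0.45;0 -0.05 0 0 -0.45;0 -0.05 0 0 -0.45;0 -0.05 0 0 -0.45;0 -0.05 0 0 -0.45;0 -0.04 0 0 -0.45;0 0 0 0 -0.45;0 0 0 0 -0.45' >/dev/null; python3 -m crank '0 0 0 0 -0.45;0 0 0 0 -0.45;0 0 0 0 -0.45;0 0 0 0 -0.45;0 0 0 0 -0.45;0 0 0 0 -0.45;0 0 0 0 -0.45;0 0 0 0 -0.45;0 0 0 0 -0.45;0 0 0 0 -0.45'
```

```text
time: 30.0
ee_pos: [0.5353, 0.0333, 0.0873]
eef_rot: [0.595, 0.804, 0.003, 0.004]
ft_force: [21.9, -2.0, -11.8]
width: 0.027
grip_force: 10.0
```

```bash
python3 -m crank '0 0.05 0 0 -0.45;0 0.05 0 0 -0.45;0 0.05 0 0 -0.45;0 0.05 0 0 -0.45;0 0.05 0 0 -0.45;0 0.05 0 0 -0.45;0 0.05 0 0 -0.45;0 0.04 0 0 -0.45;0 0 0 0 0;0 0 0 0 0' >/dev/null; python3 -m crank '0 0 0 0 0;0 0 0 0 0;0 0 -0.15 0 0;0 0 -0.2 0 0.3;0 0 -0.2 0.07 1;0 0 0 0.072 1;0 0 0 0.072 1;0 0 0 0.072 1;0 0 0 0 1;0 0 0 0 1'; python3 -c "
from h import *
go(.488,-.037,.0445,-8.8)"
```

```text
time: 32.0
ee_pos: [0.6053, 0.0572, 0.1958]
eef_rot: [0.757, 0.653, -0.0, 0.0]
ft_force: [0.1, 0.6, -0.6]
width: 0.0851
grip_force: 0.0
yaw 0.0041 d [-0.5548 -0.5078  0.7565] cur y-ang -8.4 pos [0.6053 0.0572 0.1958]
```

```bash
python3 -m crank '-0.185 -0.17 0 0.004 1;-0.185 -0.17 0 0 1;-0.185 -0.168 0 0 1;0 0 0 0 1;0 0 0.2 0 1;0 0 0.2 0 1;0 0 0.2 0 1;0 0 0.1 0 1;0 0 0.056 0 1;0 0 0 0 1'; python3 -m crank '0 0 0 0 -1;0 0 0 0 -1;0 0 0 0 -1;0 0 0 0 -1;0 0 0 0 -1;0 0 0 0 -1;0 0 0 0 -1;0 0 0 0 -1;0 0 0 0 -1;0 0 0 0 -1' 35; python3 -m crank '0 0 0 0 -1;0 -0.05 -0.15 0 -1;0 -0.05 -0.15 0 -1;0 -0.05 -0.1 0 -1;0 0 0 0 -1;0 0 0 0 -1'; python3 -c "
from h import *
go(.416,.260,.0285,-6.3)"
```

```text
time: 33.0
ee_pos: [0.4879, -0.0362, 0.0437]
eef_rot: [0.76, 0.65, -0.0, -0.001]
ft_force: [1.5, 0.1, -0.5]
width: 0.0874
grip_force: 0.0
time: 34.0
ee_pos: [0.4884, -0.0365, 0.0446]
eef_rot: [0.76, 0.65, 0.0, 0.0]
ft_force: [-0.0, -1.2, 0.6]
width: 0.0337
grip_force: 35.0
time: 34.6
ee_pos: [0.4587, -0.0322, 0.1242]
eef_rot: [0.76, 0.649, -0.0, 0.0]
ft_force: [-0.1, 0.8, -2.5]
width: 0.0336
grip_force: 35.0
yaw -0.0301 d [ 1.4293 -0.3728  0.4769] cur y-ang -9.0 pos [ 0.4587 -0.0322  0.1242]
```

```bash
python3 -m crank '0 0 0 -0.03 -1;0.204 -0.0533 0 0 -1;0.204 -0.0533 0 0 -1;0.204 -0.0533 0 0 -1;0.204 -0.0533 0 0 -1;0.204 -0.0533 0 0 -1;0.204 -0.0533 0 0 -1;0.204 -0.0533 0 0 -1;0 0 0 0 -1;0 0 0 0 -1'>/dev/null; python3 -m crank '0 0 0.15 0 -1;0 0 0.15 0 -1;0 0 0.1 0 -1;0 0 0.05 0 -1;0 0 0 0 -1;0 0 0.015 0 -1;0 0 0 0 -1';python3 -m crank '0 0 0.012 0 -1;0 0 0 0 -1'
```

```text
time: 36.3
ee_pos: [0.4165, 0.2602, 0.0321]
eef_rot: [0.745, 0.667, 0.001, 0.0]
ft_force: [0.1, -1.1, -1.9]
width: 0.0336
grip_force: 35.0
time: 36.5
ee_pos: [0.4161, 0.2602, 0.0294]
eef_rot: [0.745, 0.667, 0.0, 0.0]
ft_force: [0.7, 0.2, -2.9]
width: 0.034
grip_force: 35.0
```

```bash
python3 -m crank '0 0 0.008 0 -1;0 0 0 0 -1'; python3 -m crank '0 0 0 0 1;0 0 0 0 1;0 0 0 0 1;0 0 0 0 1;0 0 -0.15 0 1;0 0 -0.2 0 1;0 0 -0.2 0 1;0 0 -0.2 0 1;0 0 0 0 1' |head -2; python3 -c "
from h import *
t=cam('top');cv2.imwrite('pics/t8.png',t['img'])
for n in((367,258),(366,188)):print(board(t,n,r=40))
w=cam('wrist');np.save('pics/w8.npy',w,allow_pickle=True);print(board(w,proj(w,[.416,.29,.012])[0],.012,80))
print(board(t,proj(t,[.416,.29,.012])[0],.012,45))
go(.425,-.2225,.024,65)"
```

```text
time: 36.7
ee_pos: [0.4162, 0.2603, 0.0285]
eef_rot: [0.745, 0.667, 0.0, 0.001]
ft_force: [-4.0, -4.1, 12.2]
width: 0.0337
grip_force: 35.0
time: 37.6
ee_pos: [0.4179, 0.262, 0.1822]
(array([ 0.42662756, -0.22324271]), [104.46875, 81.62648010253906], np.float32(64.9351))
(array([ 0.60876605, -0.25534467]), [91.26553344726562, 69.18504333496094], np.float32(17.053995))
(array([0.43612231, 0.28421146]), [177.1133270263672, 141.22659301757812], np.float32(83.91117))
(array([0.41567889, 0.26136813]), [116.9323959350586, 102.780517578125], np.float32(83.67527))
yaw -0.7924 d [-1.0579 -2.1697  0.7701] cur y-ang -6.3 pos [0.4163 0.2602 0.178 ]
```

View pics/t8.png

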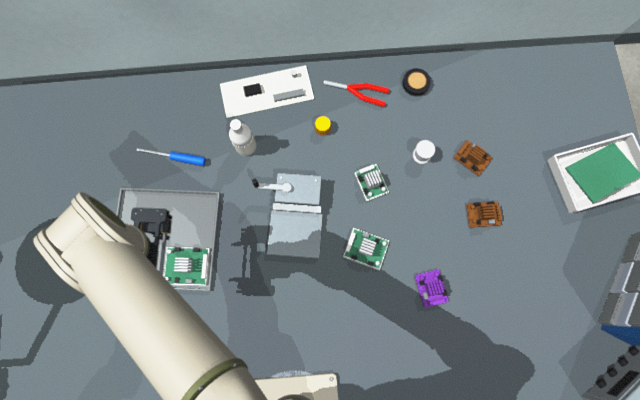

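Top view: large lies in the tray at (187,266), measured square and at the intended place. Medium (367,248) and small (372,181) haven't moved, and the lever is at rest. Next is the medium board: its connector faces left, as in the earlier crop, which shows it clearly.

```bash
python3 -c "
from h import *
go(.426,-.223,.2)"
```

```text
yaw 0.0 d [-2.3961  0.3139 -0.1099] cur y-ang -6.3 pos [0.4163 0.2602 0.178 ]
```

```bash
python3 -m crank '-0.2 0.026 -0.11 -0.079 1;-0.24 0.0314 0 0 1;-0.24 0 0 0 1;-0.24 0.0314 0 0 1' >/dev/null; python3 -c "
from h import *
go(.426,-.223,.2)"
```

```text
yaw 0.0 d [-1.5176  0.005  -0.0251] cur y-ang -0.4 pos [0.4272 0.0805 0.1948]
```

```bash
python3 -m crank '-0.24 0 0 0 1;-0.24 0 0 0 1;-0.24 0 0 0 1;-0.24 0 0 0 1;-0.24 0 0 0 1;-0.24 0 0 0 1;0 0 0 -0.09 1;0 0 0 -0.09 1;0 0 0 -0.09 1;0 0 0 -0.09 1' >/dev/null;python3 -m crank '0 0 0 -0.09 1;0 0 0 -0.09 1;0 0 0 -0.09 1;0 0 0 -0.09 1;0 0 0 0 1;0 0 0 0 1' >/dev/null; python3 -c "
from h import *
go(.426,-.223,.0235,65)
w=cam('wrist');np.save('pics/w9.npy',w,allow_pickle=True);print(board(w,proj(w,[.44,-.2,.008])[0],.008,80))
print(read_state()['joint_positions'])"
```

```text
yaw -0.0096 d [-0.04  -0.08   0.857] cur y-ang 64.1 pos [ 0.4258 -0.2053  0.1949]
(array([ 0.42513919, -0.22403421]), [104.06010437011719, 84.7741470336914], np.float32(64.8714))
[ 0.9407124   0.05166803 -0.59851435  1.85753429  0.03048952  1.24275503
  1.45252298]
```

Wrist agrees: (0.425, −0.224), 104×85 mm, 65°.

```bash
python3 -m crank '-0.04 -0.08 0.1 -0.008 1;0 0 0.2 0 1;0 0 0.2 0 1;0 0 0.2 0 1;0 0 0.1 0 1;0 0 0.057 0 1;0 0 0 0 1;0 0 0 0 1'; python3 -m crank '0 0 0 0 -1;0 0 0 0 -1;0 0 0 0 -1;0 0 0 0 -1;0 0 0 0 -1;0 0 0 0 -1;0 0 0 0 -1;0 0 0 0 -1;0 0 0 0 -1;0 0 0 0 -1' 35; python3 -m crank '0 0 0 0 -1;0 0 -0.15 0 -1;0 0 -0.15 0 -1;0 0 -0.2 0 -1;0 0 0 0 -1;0 0 0 0 -1'; python3 -c "
from h import *
go(.40,-.20,.123,-8.8)"
```

```text
time: 40.55
ee_pos: [0.4272, -0.2236, 0.0254]
eef_rot: [0.216, 0.976, -0.0, 0.001]
ft_force: [-0.4, -0.5, 0.6]
width: 0.087
grip_force: 0.0
time: 41.55
ee_pos: [0.4265, -0.2234, 0.0246]
eef_rot: [0.216, 0.976, -0.0, 0.0]
ft_force: [-0.3, -0.6, 0.5]
width: 0.0334
grip_force: 35.0
time: 42.15
ee_pos: [0.4267, -0.2236, 0.1249]
eef_rot: [0.216, 0.976, -0.0, 0.001]
ft_force: [-1.0, 0.4, -2.6]
width: 0.0338
grip_force: 35.0
yaw 0.821 d [ 0.0961 -0.1501  0.0092] cur y-ang 65.1 pos [ 0.4267 -0.2236  0.1249]
```

```bash
python3 -m crank '0 0 0 0.091 -1;0 0 0 0.091 -1;0 0 0 0.091 -1;0 0 0 0.091 -1;0 0 0 0.091 -1;0 0 0 0.091 -1;0 0 0 0.091 -1;0 0 0 0.091 -1;0 0 0 0.093 -1;0 0 0 0 -1' |head -2; python3 -c "
from h import *
f=np.array([.988,-.153]);b=np.array([.538,-.045])
p=b-f*.064;go(*p,.048,-8.8)"
```

```text
time: 43.15
ee_pos: [0.4257, -0.2228, 0.1229]
yaw -0.0013 d [0.9643 0.1001 0.3754] cur y-ang -8.9 pos [ 0.4257 -0.2228  0.1229]
```

```bash
python3 -m crank '0.193 0.02 0 -0.001 -1;0.193 0.02 0 0 -1;0.193 0.02 0 0 -1;0.193 0.02 0 0 -1;0.192 0.02 0 0 -1;0 0 0 0 -1;0 0 0.12 0 -1;0 0 0.12 0 -1;0 0 0.12 0 -1;0 0 0 0 -1'>/dev/null; python3 -m crank '0 0 0.02 0 -1;0 0 0 0 -1'; python3 -m crank '0 0.025 0 0 -1;0 0 0 0 -1'; python3 -c "
from h import *
f=np.array([.988,-.153]);b=np.array([.538,-.045])
p=b-f*.052;go(*p,.0446,-8.8)"
```

```text
time: 44.35
ee_pos: [0.4758, -0.036, 0.049]
eef_rot: [0.758, 0.652, 0.0, 0.0]
ft_force: [-0.8, -0.2, -1.7]
width: 0.0339
grip_force: 35.0
time: 44.55
ee_pos: [0.4818, -0.0368, 0.0495]
eef_rot: [0.759, 0.651, 0.001, 0.001]
ft_force: [-0.5, -0.3, -1.5]
width: 0.0341
grip_force: 35.0
yaw 0.0012 d [0.0027 0.0242 0.0246] cur y-ang -8.7 pos [ 0.4818 -0.0368  0.0495]
```

```bash
python3 -m crank '0 0.01 0.018 0 -1;0 0 0 0 -1;0 0.01 0 0 -1;0 0 0 0 -1'; python3 -m crank '0 0.008 0 0 -1;0 0 0 0 -1';python3 -m crank '0 0.006 0 0 -1;0 0 0 0 -1'
```

```text
time: 44.95
ee_pos: [0.4847, -0.0372, 0.045]
eef_rot: [0.759, 0.651, 0.0, 0.0]
ft_force: [0.2, -0.0, -0.3]
width: 0.0339
grip_force: 35.0
time: 45.15
ee_pos: [0.4861, -0.0374, 0.045]
eef_rot: [0.759, 0.651, -0.0, -0.0]
ft_force: [0.2, 0.2, -1.6]
width: 0.0337
grip_force: 35.0
time: 45.35
ee_pos: [0.4864, -0.0374, 0.0448]
eef_rot: [0.759, 0.651, -0.001, -0.001]
ft_force: [-4.5, 1.0, 0.5]
width: 0.0336
grip_force: 35.0
```

```bash
python3 -m crank '0 0.005 0.004 0 -1;0 0 0 0 -1'; python3 -m crank '0 0 0 0 1;0 0 0 0 1;0 0 0 0 1;0 0 0 0 1;0 0 0 0 1;0 0 -0.15 0 1;0 0 -0.2 0 1;0 0 -0.2 0 1;0 0 -0.2 0 1;0 0 0 0 1' |head -2; python3 -m crank '0 0 0 -0.072 0;0 0 0 -0.072 0;0 0 0 -0.072 0;0 0 0 -0.07 0;0 0 0 0 0;0 0 0 0 0' 10|head -1; python3 -c "
from h import *
go(.607,.0582,.0855,17)
w=cam('wrist');cv2.imwrite('pics/w10.png',w['img'][:260,160:560])"
```

```text
time: 45.55
ee_pos: [0.4863, -0.0374, 0.0445]
eef_rot: [0.759, 0.651, -0.002, -0.001]
ft_force: [-15.4, 1.2, 16.3]
width: 0.0334
grip_force: 35.0
time: 46.55
ee_pos: [0.491, -0.0377, 0.1994]
time: 47.15
yaw -0.0017 d [0.2849 0.7091 0.5414] cur y-ang 16.8 pos [ 0.4881 -0.0378  0.1938]
```

View pics/w10.png

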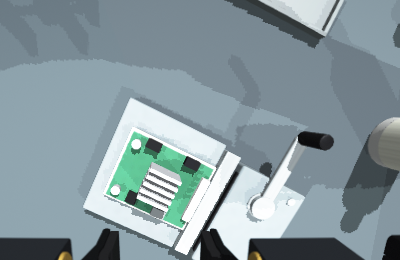

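Medium lies with its connector (crop (198,200)) flush along the bar, centred and square. Lever stroke.

```bash
python3 -m crank '0.095 0.236 0 -0.002 0;0.095 0.236 0 0 0;0.095 0.237 0 0 0;0 0 0 0 0;0 0 0.15 0 0;0 0 0.15 0 0;0 0 0.15 0 0;0 0 0.09 0 0;0 0 0 0 -0.45;0 0 0 0 -0.45'>/dev/null; python3 -m crank '0 0 0 0 -0.45;0 0 0 0 -0.45';  python3 -m crank '0 -0.05 0 0 -0.45;0 -0.05 0 0 -0.45;0 -0.05 0 0 -0.45;0 -0.05 0 0 -0.45;0 -0.05 0 0 -0.45;0 -0.05 0 0 -0.45;0 -0.05 0 0 -0.45;0 -0.04 0 0 -0.45;0 0 0 0 -0.45;0 0 0 0 -0.45' >/dev/null; python3 -m crank '0 0 0 0 -0.45;0 0 0 0 -0.45;0 0 0 0 -0.45;0 0 0 0 -0.45;0 0 0 0 -0.45;0 0 0 0 -0.45;0 0 0 0 -0.45;0 0 0 0 -0.45;0 0 0 0 -0.45;0 0 0 0 -0.45'
```

```text
time: 48.4
ee_pos: [0.6054, 0.0568, 0.0875]
eef_rot: [0.593, 0.805, 0.001, 0.001]
ft_force: [1.0, -0.6, -0.9]
width: 0.0255
grip_force: 0.0
time: 50.4
ee_pos: [0.5346, 0.0328, 0.0878]
eef_rot: [0.594, 0.805, 0.003, 0.004]
ft_force: [21.2, -1.8, -13.0]
width: 0.0292
grip_force: 10.0
```

```bash
python3 -m crank '0 0.05 0 0 -0.45;0 0.05 0 0 -0.45;0 0.05 0 0 -0.45;0 0.05 0 0 -0.45;0 0.05 0 0 -0.45;0 0.05 0 0 -0.45;0 0.05 0 0 -0.45;0 0.04 0 0 -0.45;0 0 0 0 0;0 0 0 0 0' >/dev/null; python3 -m crank '0 0 0 0 0;0 0 0 0 0;0 0 -0.15 0 0;0 0 -0.2 0 0.3;0 0 -0.2 0.07 1;0 0 0 0.072 1;0 0 0 0.072 1;0 0 0 0.072 1;0 0 0 0 1;0 0 0 0 1'|head -2; python3 -c "
from h import *
go(.4866,-.0375,.0445,-8.8)"
```

```text
time: 52.4
ee_pos: [0.6045, 0.0567, 0.1962]
yaw 0.0052 d [-0.5555 -0.5104  0.7585] cur y-ang -8.3 pos [0.6045 0.0567 0.1962]
```

```bash
python3 -m crank '-0.185 -0.17 0 0.005 1;-0.185 -0.17 0 0 1;-0.186 -0.17 0 0 1;0 0 0 0 1;0 0 0.2 0 1;0 0 0.2 0 1;0 0 0.2 0 1;0 0 0.1 0 1;0 0 0.058 0 1;0 0 0 0 1'|head -2; python3 -m crank '0 0 0 0 -1;0 0 0 0 -1;0 0 0 0 -1;0 0 0 0 -1;0 0 0 0 -1;0 0 0 0 -1;0 0 0 0 -1;0 0 0 0 -1;0 0 0 0 -1;0 0 0 0 -1' 35; python3 -m crank '0 0 0 0 -1;0 -0.05 -0.15 0 -1;0 -0.05 -0.15 0 -1;0 -0.05 -0.1 0 -1;0 0 0 0 -1' >/dev/null; python3 -m crank '0 0 0 0.09 -1;0 0 0 0.09 -1;0 0 0 0.09 -1;0 0 0 0.09 -1;0 0 0 0.09 -1;0 0 0 0.09 -1;0 0 0 0.09 -1;0 0 0 0.09 -1;0 0 0 0.09 -1;0 0 0 0.09 -1' >/dev/null;python3 -m crank '0 0 0 0.09 -1;0 0 0 0.01 -1;0 0 0 0 -1;0 0 0 0 -1';  python3 -c "
from h import *
f=np.array([.988,-.153]);b=np.array([.538,-.045])
p=b-f*.052;go(*p,.0445,-98.8)"
```

```text
time: 53.4
ee_pos: [0.4869, -0.0366, 0.0436]
time: 54.4
ee_pos: [0.488, -0.037, 0.0447]
eef_rot: [0.76, 0.65, 0.0, 0.0]
ft_force: [-0.3, -0.5, 0.1]
width: 0.0151
grip_force: 0.0
time: 56.3
ee_pos: [0.4579, -0.0322, 0.1243]
eef_rot: [0.997, -0.077, -0.0, 0.0]
ft_force: [-0.6, 0.1, -0.3]
width: 0.0005
grip_force: 0.0
yaw 0.0002 d [0.1458 0.0018 0.3989] cur y-ang -98.8 pos [ 0.4579 -0.0322  0.1243]
```

The jaws closed on nothing, so the board was probably knocked aside. I'll look.

```bash
python3 -m crank '0 0 -0.2 0 1;0 0 -0.2 0 1;0 0 -0.2 0 1;0 0 0 0 1;0 0 0 0 1;0 0 0 0 1' |head -2; python3 -c "
from h import *
w=cam('wrist');np.save('pics/w11.npy',w,allow_pickle=True)
t=cam('top');a=cv2.resize(t['img'][130:310,90:400],(640,372),interpolation=cv2.INTER_CUBIC);cv2.imwrite('pics/w11.png',np.vstack([a,w['img'][:228]]))"
```

```text
time: 56.9
ee_pos: [0.4573, -0.0323, 0.2434]
```

View pics/w11.png

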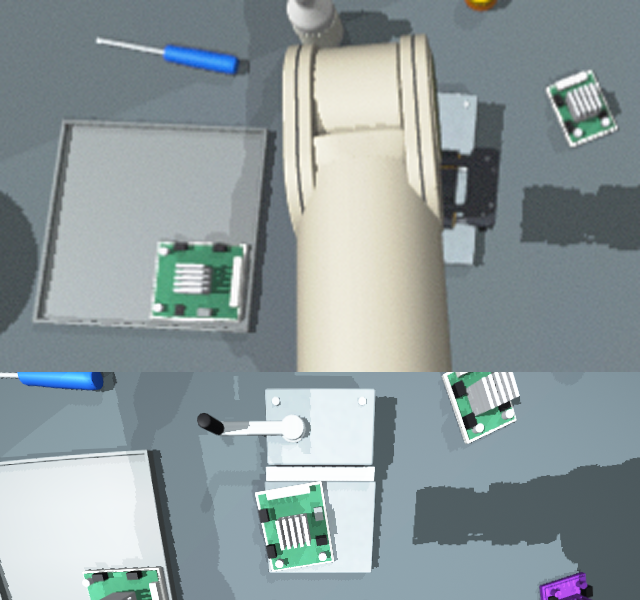

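Wrist view (lower half, minus 372 rows): medium sits on the bed, shifted about 30 mm to +y and turned. Its corners are at (256,121), (320,110), (334,190), (270,200). It may have been knocked before the hold, so I'll repeat the edge-1 test to be safe.

```bash
python3 -c "
from h import *
w=np.load('pics/w11.npy',allow_pickle=True).item()
P=onz(w,[(256,121),(320,110),(334,190),(270,200)],.028);c=P.mean(0)
print(c,np.linalg.norm(P[1]-P[0]),np.linalg.norm(P[2]-P[1]))
d=(P[0]+P[1]-P[2]-P[3])[:2];a=np.degrees(np.arctan2(d[1],d[0]));print(a)
sk=onz(w,[(294,532-372)],.07);print('sink top',sk)
go(c[0],c[1],.0446,a)"
```

```text
[ 0.48481641 -0.00522481  0.028     ] 0.08032670610848451 0.10290446226048401
-0.21205949041630162
sink top [[ 0.48654466 -0.00773629  0.07      ]]
yaw 0.9031 d [-0.1353 -0.1394  0.9932] cur y-ang -98.9 pos [ 0.4573 -0.0322  0.2433]
```

```bash
python3 -m crank '0 0 0 -0.09 1;0 0 0 -0.09 1;0 0 0 -0.09 1;0 0 0 -0.09 1;0 0 0 -0.09 1;0 0 0 -0.09 1;0 0 0 -0.09 1;0 0 0 -0.09 1;0 0 0 -0.09 1;0 0 0 -0.09 1' >/dev/null; python3 -m crank '0 0 0 -0.09 1;0 0 0 -0.09 1;0 0 0 -0.017 1;0.135 0.139 0.2 0 1;0 0 0.2 0 1;0 0 0 0 1;0 0 0 0 1' >/dev/null;  python3 -c "
from h import *
go(.4855,-.006,.0446,-.2)"
```

```text
yaw -0.0016 d [0.0118 0.0161 0.6215] cur y-ang -0.3 pos [ 0.4825 -0.0084  0.1689]
```

```bash
python3 -m crank '0.01 0.015 0.2 0 1;0 0 0.2 0 1;0 0 0.12 0 1;0 0 0.1 0 1;0 0 0 0 1;0 0 0 0 1' |head -4;python3 -m crank '0 0 0 0 -1;0 0 0 0 -1;0 0 0 0 -1;0 0 0 0 -1;0 0 0 0 -1;0 0 0 0 -1;0 0 0 0 -1;0 0 0 0 -1;0 0 0 0 -1;0 0 0 0 -1' 35; python3 -m crank '0 0 0 0 -1;0 -0.05 -0.05 0 -1;0 -0.05 0 0 -1;0 0 0 0.092 -1;0 0 0 0.004 -1;0 0 0 0 -1'; python3 -c "
from h import *
f=np.array([.988,-.153]);b=np.array([.538,-.045])
p=b-f*.060;go(*p,.0446,-8.8)"
```

```text
time: 59.3
ee_pos: [0.4872, -0.0066, 0.0466]
eef_rot: [0.709, 0.705, 0.001, 0.001]
ft_force: [0.8, 0.4, 0.8]
time: 60.3
ee_pos: [0.4856, -0.0059, 0.0446]
eef_rot: [0.709, 0.706, -0.0, -0.0]
ft_force: [-4.5, 2.0, 3.5]
width: 0.0338
grip_force: 35.0
time: 60.9
ee_pos: [0.4659, -0.0062, 0.0545]
eef_rot: [0.759, 0.651, -0.0, 0.0]
ft_force: [0.2, 1.0, -2.1]
width: 0.0339
grip_force: 35.0
yaw 0.0012 d [-0.1365  0.086   0.0495] cur y-ang -8.7 pos [ 0.4659 -0.0062  0.0545]
```

```bash
python3 -m crank '-0.07 0.04 0 0 -1;-0.066 0.046 0 0 -1;0 0 0 0 -1;0 0.01 0.045 0 -1;0 0.01 0 0 -1;0 0 0 0 -1'; python3 -m crank '0 0.01 0 0 -1;0 0 0 0 -1;0 0.006 0 0 -1;0 0 0 0 -1'; python3 -m crank '0 0.006 0 0 -1;0 0 0 0 -1'
```

```text
time: 61.5
ee_pos: [0.4827, -0.0359, 0.0451]
eef_rot: [0.759, 0.651, -0.0, -0.0]
ft_force: [-0.5, 0.0, -1.8]
width: 0.0338
grip_force: 35.0
time: 61.9
ee_pos: [0.486, -0.0366, 0.0457]
eef_rot: [0.76, 0.65, 0.0, 0.0]
ft_force: [0.5, -0.5, -1.5]
width: 0.0336
grip_force: 35.0
time: 62.1
ee_pos: [0.4863, -0.0366, 0.0454]
eef_rot: [0.76, 0.65, -0.001, -0.001]
ft_force: [-4.5, 2.0, 0.6]
width: 0.0336
grip_force: 35.0
```

Contact. Press, release and go to the lever.

```bash
python3 -m crank '0 0.005 0.004 0 -1;0 0 0 0 -1'|head -4; python3 -m crank '0 0 0 0 1;0 0 0 0 1;0 0 0 0 1;0 0 0 0 1;0 0 0 0 1;0 0 -0.15 0 1;0 0 -0.2 0 1;0 0 -0.2 0 1;0 0 -0.2 0 1;0 0 0 0 1' |head -2; python3 -m crank '0 0 0 -0.072 0;0 0 0 -0.072 0;0 0 0 -0.072 0;0 0 0 -0.07 0;0 0 0 0 0;0 0 0 0 0' 10|head -1; python3 -c "
from h import *
go(.607,.0582,.0855,17)"
```

```text
time: 62.3
ee_pos: [0.4864, -0.0366, 0.0446]
eef_rot: [0.76, 0.65, -0.001, -0.001]
ft_force: [-10.8, 3.0, 6.4]
time: 63.3
ee_pos: [0.4909, -0.0369, 0.2003]
time: 63.9
yaw -0.0037 d [0.2815 0.7088 0.5449] cur y-ang 16.7 pos [ 0.4879 -0.0371  0.1945]
```

```bash
cat >> h.py <<'E'
def green(c,near,z=.028,r=.075):
    """green pcb blob within r of world xy 'near': centroid, minAreaRect centre, size, long-side angle"""
    m=cv2.inRange(cv2.cvtColor(c["img"],cv2.COLOR_BGR2HSV),(60,70,40),(92,255,255))
    px=np.argwhere(m)[:,::-1].astype(float);W=onz(c,px,z)[:,:2]
    W=W[np.linalg.norm(W-near,axis=1)<r]*1000
    rc=cv2.minAreaRect(W.astype(np.float32));b=cv2.boxPoints(rc);L=max(b[1]-b[0],b[2]-b[1],key=np.linalg.norm)
    return W.mean(0).round(1),np.round(rc[0],1),np.round(sorted(rc[1]),1),round(float(np.degrees(np.arctan2(L[1],L[0]))%180),1)
E
python3 -c "
from h import *
print('w',green(cam('wrist'),(.487,-.037)));print('sc',green(cam('scene'),(.487,-.037)))"
python3 -m crank '0.094 0.236 0 -0.003 0;0.094 0.236 0 0 0;0.094 0.237 0 0 0;0 0 0 0 0;0 0 0.15 0 0;0 0 0.15 0 0;0 0 0.15 0 0;0 0 0.09 0 0;0 0 0 0 -0.45;0 0 0 0 -0.45'>/dev/null; python3 -m crank '0 0 0 0 -0.45;0 0 0 0 -0.45'|head -2;  python3 -m crank '0 -0.05 0 0 -0.45;0 -0.05 0 0 -0.45;0 -0.05 0 0 -0.45;0 -0.05 0 0 -0.45;0 -0.05 0 0 -0.45;0 -0.05 0 0 -0.45;0 -0.05 0 0 -0.45;0 -0.04 0 0 -0.45;0 0 0 0 -0.45;0 0 0 0 -0.45' >/dev/null; python3 -m crank '0 0 0 0 -0.45;0 0 0 0 -0.45;0 0 0 0 -0.45;0 0 0 0 -0.45;0 0 0 0 -0.45;0 0 0 0 -0.45;0 0 0 0 -0.45;0 0 0 0 -0.45;0 0 0 0 -0.45;0 0 0 0 -0.45';python3 -c "
from h import *
print('sc',green(cam('scene'),(.487,-.037)))"
```

```text
w (array([483.1, -32.4]), array([487.1, -36.9]), array([78.2, 98.2]), 171.0)
sc (array([493.9, -33.8]), array([485.7, -37.1]), array([74.9, 94.1]), 171.1)
time: 65.2
ee_pos: [0.6058, 0.0569, 0.0883]
time: 67.2
ee_pos: [0.535, 0.033, 0.0885]
eef_rot: [0.595, 0.804, 0.003, 0.004]
ft_force: [21.6, -1.5, -11.2]
width: 0.0275
grip_force: 10.0
sc (array([485.7, -30.8]), array([477.6, -34.2]), array([76.9, 78.9]), 170.9)
```

```bash
python3 -m crank '0 0.05 0 0 -0.45;0 0.05 0 0 -0.45;0 0.05 0 0 -0.45;0 0.05 0 0 -0.45;0 0.05 0 0 -0.45;0 0.05 0 0 -0.45;0 0.05 0 0 -0.45;0 0.04 0 0 -0.45;0 0 0 0 0;0 0 0 0 0' >/dev/null; python3 -m crank '0 0 0 0 0;0 0 0 0 0;0 0 -0.15 0 0;0 0 -0.2 0 0.3;0 0 -0.2 0.07 1;0 0 0 0.072 1;0 0 0 0.072 1;0 0 0 0.072 1;0 0 0 0 1;0 0 0 0 1'|head -2; python3 -c "
from h import *
print('sc',green(cam('scene'),(.487,-.037)));print('w',green(cam('wrist'),(.487,-.037)))
go(.4866,-.037,.0445,-8.8)"
```

```text
time: 69.25
ee_pos: [0.6049, 0.0568, 0.1969]
sc (array([493.5, -33.4]), array([485.7, -36.6]), array([75.3, 94.1]), 171.0)
w (array([503.9, -23.9]), array([486. , -36.9]), array([78.1, 97.7]), 170.6)
yaw 0.0037 d [-0.5539 -0.513   0.7617] cur y-ang -8.5 pos [0.6049 0.0568 0.1968]
```

Unmoved through the stroke. Regrasp, quarter turn.

```bash
python3 -m crank '-0.185 -0.171 0 0.004 1;-0.185 -0.171 0 0 1;-0.184 -0.171 0 0 1;0 0 0 0 1;0 0 0.2 0 1;0 0 0.2 0 1;0 0 0.2 0 1;0 0 0.1 0 1;0 0 0.061 0 1;0 0 0 0 1'|head -2; python3 -m crank '0 0 0 0 -1;0 0 0 0 -1;0 0 0 0 -1;0 0 0 0 -1;0 0 0 0 -1;0 0 0 0 -1;0 0 0 0 -1;0 0 0 0 -1;0 0 0 0 -1;0 0 0 0 -1' 35; python3 -m crank '0 0 0 0 -1;0 -0.05 -0.15 0 -1;0 -0.05 -0.15 0 -1;0 -0.05 -0.1 0 -1;0 0 0 0 -1' |tail -2
```

```text
time: 70.35
ee_pos: [0.4868, -0.0359, 0.0437]
time: 71.35
ee_pos: [0.4865, -0.036, 0.0445]
eef_rot: [0.76, 0.65, -0.001, -0.001]
ft_force: [-5.1, 0.9, 4.9]
width: 0.034
grip_force: 35.0
width: 0.0338
grip_force: 35.0
```

```bash
python3 -m crank '0 0 0 0.09 -1;0 0 0 0.09 -1;0 0 0 0.09 -1;0 0 0 0.09 -1;0 0 0 0.09 -1;0 0 0 0.09 -1;0 0 0 0.09 -1;0 0 0 0.09 -1;0 0 0 0.09 -1;0 0 0 0.09 -1' >/dev/null;python3 -m crank '0 0 0 0.09 -1;0 0 0 0.01 -1;0 0 0 0 -1;0 0 0 0 -1';  python3 -c "
from h import *
f=np.array([.988,-.153]);b=np.array([.538,-.045])
p=b-f*.052;go(*p,.0445,-98.8)"
```

```text
time: 73.25
ee_pos: [0.4577, -0.0316, 0.1242]
eef_rot: [0.997, -0.077, -0.0, 0.0]
ft_force: [-0.2, 0.5, -2.3]
width: 0.0338
grip_force: 35.0
yaw 0.0002 d [0.1474 0.0049 0.3986] cur y-ang -98.8 pos [ 0.4577 -0.0316  0.1242]
```

```bash
python3 -m crank '0.05 0.005 0.1 0 -1;0.05 0 0.1 0 -1;0.047 0 0.1 0 -1;0 0 0.08 0 -1;0 0 0 0 -1;0 0 0.016 0 -1;0 0 0 0 -1'|head -2; python3 -m crank '0.025 0 0 0 -1;0 0 0 0 -1;0.01 0 0 0 -1;0 0 0 0 -1'; python3 -m crank '0.007 0 0 0 -1;0 0 0 0 -1';python3 -m crank '0.007 0 0 0 -1;0 0 0 0 -1'
```

```text
time: 73.95
ee_pos: [0.4869, -0.0371, 0.046]
time: 74.35
ee_pos: [0.494, -0.0383, 0.0457]
eef_rot: [0.997, -0.078, 0.0, 0.0]
ft_force: [0.0, -0.2, -1.6]
width: 0.0336
grip_force: 35.0
time: 74.55
ee_pos: [0.4951, -0.0385, 0.0455]
eef_rot: [0.997, -0.078, 0.0, 0.0]
ft_force: [0.6, -0.6, -1.7]
width: 0.0339
grip_force: 35.0
time: 74.75
ee_pos: [0.4962, -0.0386, 0.0454]
eef_rot: [0.997, -0.078, -0.0, 0.0]
ft_force: [-1.2, 1.1, -1.2]
width: 0.0336
grip_force: 35.0
```

```bash
python3 -m crank '0.007 0 0.004 0 -1;0 0 0 0 -1';python3 -m crank '0.004 0 0.004 0 -1;0 0 0 0 -1'; python3 -m crank '0 0 0 0 1;0 0 0 0 1;0 0 0 0 1;0 0 0 0 1;0 0 -0.15 0 1;0 0 -0.2 0 1;0 0 -0.2 0 1;0 0 -0.2 0 1;0 0 0 0 1'|head -2;python3 -m crank '0 0 0 -0.09 0;0 0 0 -0.09 0;0 0 0 -0.09 0;0 0 0 -0.09 0;0 0 0 -0.09 0;0 0 0 -0.09 0;0 0 0 -0.09 0;0 0 0 -0.09 0;0 0 0 -0.09 0;0 0 0 -0.09 0' 10|head -2;python3 -m crank '0 0 0 -0.09 0;0 0 0 -0.09 0;0 0 0 -0.09 0;0 0 0 -0.09 0;0 0 0 -0.027 0;0 0 0 0 0;0 0 0 0 0'|head -2; python3 -c "
from h import *
go(.607,.0582,.0855,17)
print('sc',green(cam('scene'),(.497,-.039)));print('w',green(cam('wrist'),(.497,-.039)))"
```

```text
time: 74.95
ee_pos: [0.4962, -0.0388, 0.0446]
eef_rot: [0.997, -0.078, -0.002, 0.0]
ft_force: [-9.6, 1.4, 8.2]
width: 0.0335
grip_force: 35.0
time: 75.15
ee_pos: [0.4962, -0.0388, 0.0444]
eef_rot: [0.997, -0.078, -0.003, 0.0]
ft_force: [-18.7, 1.6, 23.3]
width: 0.0336
grip_force: 35.0
time: 76.05
ee_pos: [0.5014, -0.0389, 0.1993]
time: 77.05
ee_pos: [0.4984, -0.039, 0.1932]
time: 77.75
ee_pos: [0.4984, -0.039, 0.1935]
yaw -0.0026 d [0.306  0.6615 0.5396] cur y-ang 16.8 pos [ 0.4984 -0.039   0.1935]
sc (array([500.8, -36.5]), array([495.2, -39. ]), array([75.8, 94.6]), 80.9)
w (array([495.9, -32.7]), array([496.7, -39.6]), array([78.2, 98.2]), 80.9)
```

Square (80.9°) and flush by contact force. Lever stroke.

```bash
python3 -m crank '0.102 0.22 0 -0.002 0;0.102 0.22 0 0 0;0.102 0.221 0 0 0;0 0 0 0 0;0 0 0.15 0 0;0 0 0.15 0 0;0 0 0.15 0 0;0 0 0.09 0 0;0 0 0 0 -0.45;0 0 0 0 -0.45'>/dev/null; python3 -m crank '0 0 0 0 -0.45;0 0 0 0 -0.45'|head -2;  python3 -m crank '0 -0.05 0 0 -0.45;0 -0.05 0 0 -0.45;0 -0.05 0 0 -0.45;0 -0.05 0 0 -0.45;0 -0.05 0 0 -0.45;0 -0.05 0 0 -0.45;0 -0.05 0 0 -0.45;0 -0.04 0 0 -0.45;0 0 0 0 -0.45;0 0 0 0 -0.45' >/dev/null; python3 -m crank '0 0 0 0 -0.45;0 0 0 0 -0.45;0 0 0 0 -0.45;0 0 0 0 -0.45;0 0 0 0 -0.45;0 0 0 0 -0.45;0 0 0 0 -0.45;0 0 0 0 -0.45;0 0 0 0 -0.45;0 0 0 0 -0.45';  python3 -m crank '0 0.05 0 0 -0.45;0 0.05 0 0 -0.45;0 0.05 0 0 -0.45;0 0.05 0 0 -0.45;0 0.05 0 0 -0.45;0 0.05 0 0 -0.45;0 0.05 0 0 -0.45;0 0.04 0 0 -0.45;0 0 0 0 0;0 0 0 0 0' >/dev/null; python3 -m crank '0 0 0 0 0;0 0 0 0 0;0 0 -0.15 0 0;0 0 -0.2 0 0.3;0 0 -0.2 0.07 1;0 0 0 0.072 1;0 0 0 0.072 1;0 0 0 0.072 1;0 0 0 0 1;0 0 0 0 1'|head -2; python3 -c "
from h import *
print('sc',green(cam('scene'),(.497,-.039)));print('w',green(cam('wrist'),(.497,-.039)))
go(.4965,-.039,.0445,-8.8)"
```

```text
time: 79.05
ee_pos: [0.6079, 0.0582, 0.0873]
time: 81.05
ee_pos: [0.5367, 0.0342, 0.0874]
eef_rot: [0.595, 0.804, 0.003, 0.004]
ft_force: [21.5, -2.6, -12.1]
width: 0.0241
grip_force: 9.6
time: 83.05
ee_pos: [0.6069, 0.0581, 0.1959]
sc (array([500.7, -36.5]), array([495.3, -38.4]), array([75.2, 93.7]), 80.3)
w (array([512.8, -24.2]), array([495.8, -39.1]), array([78.2, 98.7]), 80.4)
yaw 0.0027 d [-0.5642 -0.4715  0.7567] cur y-ang -8.6 pos [0.607  0.0581 0.1958]
```

```bash
python3 -m crank '-0.188 -0.157 0 0.003 1;-0.188 -0.157 0 0 1;-0.188 -0.157 0 0 1;0 0 0 0 1;0 0 0.2 0 1;0 0 0.2 0 1;0 0 0.2 0 1;0 0 0.1 0 1;0 0 0.056 0 1;0 0 0 0 1'|head -2; python3 -m crank '0 0 0 0 -1;0 0 0 0 -1;0 0 0 0 -1;0 0 0 0 -1;0 0 0 0 -1;0 0 0 0 -1;0 0 0 0 -1;0 0 0 0 -1;0 0 0 0 -1;0 0 0 0 -1' 35|tail -2; python3 -m crank '0 0 0 0 -1;0 -0.05 -0.15 0 -1;0 -0.05 -0.15 0 -1;0 -0.05 -0.1 -0.03 -1;0 0 0 0 -1;0 0 0 0 -1'; python3 -c "
from h import *
go(.430,.386,.0285,-6.3)"
```

```text
time: 84.15
ee_pos: [0.4961, -0.0385, 0.0438]
width: 0.0339
grip_force: 35.0
time: 85.75
ee_pos: [0.4673, -0.0344, 0.1245]
eef_rot: [0.745, 0.667, 0.0, 0.001]
ft_force: [-0.2, -0.1, -2.3]
width: 0.034
grip_force: 35.0
yaw -0.0004 d [ 2.0692 -0.4166  0.4783] cur y-ang -6.3 pos [ 0.4673 -0.0344  0.1245]
```

```bash
python3 -m crank '0.207 -0.0417 0 0 -1;0.207 -0.0417 0 0 -1;0.207 -0.0417 0 0 -1;0.207 -0.0417 0 0 -1;0.207 -0.0417 0 0 -1;0.207 -0.0417 0 0 -1;0.207 -0.0417 0 0 -1;0.207 -0.0417 0 0 -1;0.207 -0.0417 0 0 -1;0.206 -0.0417 0 0 -1'>/dev/null; python3 -m crank '0 0 0 0 -1;0 0 0 0 -1;0 0 0.15 0 -1;0 0 0.15 0 -1;0 0 0.1 0 -1;0 0 0.05 0 -1;0 0 0 0 -1;0 0 0.015 0 -1;0 0 0 0 -1';python3 -m crank '0 0 0.012 0 -1;0 0 0 0 -1'|head -4;python3 -m crank '0 0 0.006 0 -1;0 0 0 0 -1'
```

```text
time: 87.65
ee_pos: [0.4299, 0.3865, 0.0323]
eef_rot: [0.745, 0.667, 0.001, 0.0]
ft_force: [0.1, 0.6, -1.6]
width: 0.0336
grip_force: 35.0
time: 87.85
ee_pos: [0.4295, 0.3864, 0.0295]
eef_rot: [0.745, 0.667, 0.0, 0.0]
ft_force: [0.1, 0.2, -1.1]
time: 88.05
ee_pos: [0.4295, 0.3865, 0.0287]
eef_rot: [0.745, 0.667, 0.0, 0.0]
ft_force: [-0.8, -2.0, 5.7]
width: 0.0337
grip_force: 35.0
```

Touching the tray floor. Release, rise, and relocate the small board.

```bash
python3 -m crank '0 0 0 0 1;0 0 0 0 1;0 0 0 0 1;0 0 0 0 1;0 0 -0.15 0 1;0 0 -0.2 0 1;0 0 -0.2 0 1;0 0 -0.2 0 1;0 0 0 0 1;0 0 0 0 1'|head -2; python3 -c "
from h import *
t=cam('top');print(board(t,(366,188),r=40))
s=cam('scene');print(green(s,(.608,-.255),.008,.07),green(t,(.608,-.255),.008,.07))
print('tray',green(s,(.416,.26),.012,.07),green(s,(.43,.386),.012,.06))
go(.609,-.255,.2);"
```

```text
time: 89.05
ee_pos: [0.4296, 0.3866, 0.1786]
(array([ 0.60871423, -0.25536365]), [91.37674713134766, 69.41387939453125], np.float32(17.361908))
(array([ 612.8, -255.9]), array([ 606.9, -258.7]), array([59.9, 82.3]), 17.3) (array([ 599.5, -253. ]), array([ 607.6, -256.5]), array([59.6, 77.9]), 17.0)
tray (array([420.9, 261.1]), array([413.8, 259.7]), array([ 96.1, 108.4]), 84.0) (array([435.7, 387.4]), array([429.3, 387.1]), array([77.3, 96.3]), 81.9)
yaw 0.0 d [-3.0863  1.2451 -0.1129] cur y-ang -6.3 pos [0.4289 0.3858 0.1768]
```

```bash
python3 -m crank '-0.1 0.04 -0.113 0 1;-0.2 0.08 0 0 1;-0.22 0.089 0 0 1;-0.22 0.089 0 0 1;-0.22 0.089 0 0 1;-0.22 0.089 0 0 1;-0.22 0.089 0 0 1;-0.22 0.089 0 0 1;-0.22 0.089 0 0 1;-0.22 0.089 0 0 1' >/dev/null;  python3 -m crank '-0.22 0.089 0 0 1;-0.22 0.089 0 0 1;-0.22 0.089 0 0 1;-0.22 0.089 0 0 1;-0.15 0.06 0 0 1;0 0 0 -0.087 1;0 0 0 -0.087 1;0 0 0 -0.087 1;0 0 0 0 1;0 0 0 0 1' |head -2; python3 -c "
from h import *
w=cam('wrist');print(green(w,(.609,-.255),.008,.07),board(w,proj(w,[.59,-.25,.008])[0],.008,70))
go(.608,-.256,.0245,17.2)"
```

```text
time: 91.15
ee_pos: [0.6094, -0.2551, 0.1994]
(array([ 605.1, -255. ]), array([ 608.4, -258.3]), array([61.2, 81.9]), 16.9) (array([ 0.60819312, -0.25711517]), [88.36656951904297, 67.88369750976562], np.float32(16.92582))
yaw -0.0022 d [-0.0026 -0.0077  0.8764] cur y-ang 17.0 pos [ 0.6095 -0.2551  0.1998]
```

Wrist reading: (0.608, −0.257), 88×68 mm, 17°. That is board_small, green with a white frame. Grasp.

```bash
python3 -m crank '-0.007 -0.007 0.1 0 1;0 0 0.2 0 1;0 0 0.2 0 1;0 0 0.2 0 1;0 0 0.1 0 1;0 0 0.075 0 1;0 0 0 0 1;0 0 0 0 1'|head -4; python3 -m crank '0 0 0 0 -1;0 0 0 0 -1;0 0 0 0 -1;0 0 0 0 -1;0 0 0 0 -1;0 0 0 0 -1;0 0 0 0 -1;0 0 0 0 -1;0 0 0 0 -1;0 0 0 0 -1' 35; python3 -m crank '0 0 0 0 -1;0 0 -0.15 0 -1;0 0 -0.15 0 -1;0 0 -0.2 0 -1;0 0 0 0.0725 -1;0 0 0 0.0725 -1;0 0 0 0.0725 -1;0 0 0 0.0725 -1;0 0 0 0 -1;0 0 0 0 -1'; python3 -c "
from h import *
f=np.array([.988,-.153]);b=np.array([.538,-.045])
p=b-f*.060;go(*p,.048,-8.8)"
```

```text
time: 92.0
ee_pos: [0.6096, -0.2571, 0.0267]
eef_rot: [0.594, 0.805, 0.0, 0.001]
ft_force: [-0.0, 0.1, 1.2]
time: 93.0
ee_pos: [0.6089, -0.257, 0.0257]
eef_rot: [0.593, 0.805, -0.0, -0.0]
ft_force: [-1.5, 0.0, -0.0]
width: 0.0338
grip_force: 35.0
time: 94.0
ee_pos: [0.6089, -0.2568, 0.1255]
eef_rot: [0.759, 0.652, -0.0, -0.0]
ft_force: [0.7, 0.1, -2.2]
width: 0.0337
grip_force: 35.0
yaw 0.0014 d [ 0.9924 -0.8122  0.3877] cur y-ang -8.7 pos [ 0.6089 -0.2568  0.1255]
```

```bash
python3 -m crank '0.1654 -0.1354 0 0.001 -1;0.1654 -0.1354 0 0 -1;0.1654 -0.1354 0 0 -1;0.1654 -0.1354 0 0 -1;0.1654 -0.1354 0 0 -1;0.1654 -0.1354 0 0 -1;0 0 0 0 -1;0 0 0.13 0 -1;0 0 0.13 0 -1;0 0 0.12 0 -1' >/dev/null;  python3 -m crank '0 0 0 0 -1;0 0 0 0 -1;0 0 0 0 -1'; python3 -c "
from h import *
f=np.array([.988,-.153]);b=np.array([.538,-.045])
p=b-f*.044;go(*p,.0457,-8.8)"
```

```text
time: 95.3
ee_pos: [0.4801, -0.0357, 0.0509]
eef_rot: [0.76, 0.65, 0.0, 0.001]
ft_force: [0.2, -0.5, -1.8]
width: 0.0337
grip_force: 35.0
yaw -0.0014 d [-0.0018  0.073   0.0261] cur y-ang -8.9 pos [ 0.4801 -0.0357  0.0509]
```

```bash
python3 -m crank '0 0.035 0.02 0 -1;0 0.02 0 0 -1;0 0 0 0 -1';python3 -m crank '0 0.009 0.003 0 -1;0 0 0 0 -1';python3 -m crank '0 0.008 0 0 -1;0 0 0 0 -1'; python3 -m crank '0 0.007 0 0 -1;0 0 0 0 -1'
```

```text
time: 95.6
ee_pos: [0.4911, -0.0375, 0.046]
eef_rot: [0.76, 0.65, 0.0, 0.0]
ft_force: [0.5, 0.7, -2.5]
width: 0.0336
grip_force: 35.0
time: 95.8
ee_pos: [0.4916, -0.0375, 0.0455]
eef_rot: [0.76, 0.65, -0.001, -0.0]
ft_force: [-4.7, -0.2, 7.5]
width: 0.0337
grip_force: 35.0
time: 96.0
ee_pos: [0.4933, -0.0377, 0.0455]
eef_rot: [0.76, 0.65, -0.0, -0.0]
ft_force: [-3.4, 0.8, 5.4]
width: 0.0335
grip_force: 35.0
time: 96.2
ee_pos: [0.4944, -0.0379, 0.0455]
eef_rot: [0.76, 0.65, -0.001, -0.0]
ft_force: [-6.1, 0.4, 7.6]
width: 0.0338
grip_force: 35.0
```

```bash
python3 -m crank '0 0.006 0 0 -1;0 0 0 0 -1'|head -4;python3 -m crank '0 0.005 0 0 -1;0 0 0 0 -1'|head -4
```

```text
time: 96.4
ee_pos: [0.4944, -0.0379, 0.0455]
eef_rot: [0.76, 0.65, -0.002, -0.001]
ft_force: [-14.5, 1.2, 17.3]
time: 96.6
ee_pos: [0.4944, -0.0379, 0.0455]
eef_rot: [0.76, 0.65, -0.003, -0.002]
ft_force: [-18.2, 2.0, 22.3]
```

Firm contact. Release and go to the lever.

```bash
python3 -m crank '0 0 0 0 1;0 0 0 0 1;0 0 0 0 1;0 0 0 0 1;0 0 0 0 1;0 0 -0.15 0 1;0 0 -0.2 0 1;0 0 -0.2 0 1;0 0 -0.2 0 1;0 0 0 0 1' |head -2; python3 -m crank '0 0 0 -0.072 0;0 0 0 -0.072 0;0 0 0 -0.072 0;0 0 0 -0.07 0;0 0 0 0 0;0 0 0 0 0' 10|head -1; python3 -c "
from h import *
go(.607,.0582,.0855,17)
print('sc',green(cam('scene'),(.495,-.038)));print('w',green(cam('wrist'),(.495,-.038)))"
```

```text
time: 97.6
ee_pos: [0.4999, -0.0383, 0.2004]
time: 98.2
yaw -0.0047 d [0.3011 0.6674 0.5457] cur y-ang 16.6 pos [ 0.497  -0.0384  0.1947]
sc (array([503.2, -34.4]), array([493.5, -38.4]), array([58.9, 78. ]), 171.2)
w (array([490.5, -33.7]), array([494.8, -38.7]), array([62.1, 81.7]), 171.0)
```

```bash
python3 -m crank '0.1 0.222 0 -0.005 0;0.1 0.222 0 0 0;0.101 0.223 0 0 0;0 0 0 0 0;0 0 0.15 0 0;0 0 0.15 0 0;0 0 0.15 0 0;0 0 0.095 0 0;0 0 0 0 -0.45;0 0 0 0 -0.45'>/dev/null; python3 -m crank '0 0 0 0 -0.45;0 0 0 0 -0.45'|head -2;  python3 -m crank '0 -0.05 0 0 -0.45;0 -0.05 0 0 -0.45;0 -0.05 0 0 -0.45;0 -0.05 0 0 -0.45;0 -0.05 0 0 -0.45;0 -0.05 0 0 -0.45;0 -0.05 0 0 -0.45;0 -0.04 0 0 -0.45;0 0 0 0 -0.45;0 0 0 0 -0.45' >/dev/null; python3 -m crank '0 0 0 0 -0.45;0 0 0 0 -0.45;0 0 0 0 -0.45;0 0 0 0 -0.45;0 0 0 0 -0.45;0 0 0 0 -0.45;0 0 0 0 -0.45;0 0 0 0 -0.45;0 0 0 0 -0.45;0 0 0 0 -0.45';  python3 -m crank '0 0.05 0 0 -0.45;0 0.05 0 0 -0.45;0 0.05 0 0 -0.45;0 0.05 0 0 -0.45;0 0.05 0 0 -0.45;0 0.05 0 0 -0.45;0 0.05 0 0 -0.45;0 0.04 0 0 -0.45;0 0 0 0 0;0 0 0 0 0' >/dev/null; python3 -m crank '0 0 0 0 0;0 0 0 0 0;0 0 -0.15 0 0;0 0 -0.2 0 0.3;0 0 -0.2 0.07 1;0 0 0 0.072 1;0 0 0 0.072 1;0 0 0 0.072 1;0 0 0 0 1;0 0 0 0 1'|head -2; python3 -c "
from h import *
print('sc',green(cam('scene'),(.495,-.038)));print('w',green(cam('wrist'),(.495,-.038)))
go(.4945,-.038,.0455,-8.8)"
```

```text
time: 99.5
ee_pos: [0.6078, 0.0583, 0.0875]
time: 101.5
ee_pos: [0.5366, 0.0342, 0.0876]
eef_rot: [0.594, 0.805, 0.003, 0.004]
ft_force: [20.7, -1.2, -10.7]
width: 0.024
grip_force: 9.6
time: 103.5
ee_pos: [0.6068, 0.0583, 0.1961]
sc (array([504.2, -34.4]), array([494.5, -38.4]), array([58.7, 77.3]), 170.8)
w (array([513.4, -23.3]), array([493.9, -38.6]), array([61. , 81.6]), 170.8)
yaw 0.0047 d [-0.5614 -0.4817  0.7527] cur y-ang -8.4 pos [0.6069 0.0582 0.196 ]
```

```bash
python3 -m crank '-0.187 -0.16 0 0.004 1;-0.187 -0.16 0 0 1;-0.187 -0.161 0 0 1;0 0 0 0 1;0 0 0.2 0 1;0 0 0.2 0 1;0 0 0.2 0 1;0 0 0.1 0 1;0 0 0.053 0 1;0 0 0 0 1'|head -2; python3 -m crank '0 0 0 0 -1;0 0 0 0 -1;0 0 0 0 -1;0 0 0 0 -1;0 0 0 0 -1;0 0 0 0 -1;0 0 0 0 -1;0 0 0 0 -1;0 0 0 0 -1;0 0 0 0 -1' 35; python3 -m crank '0 0 0 0 -1;0 -0.05 -0.15 0 -1;0 -0.05 -0.15 0 -1;0 -0.05 -0.1 0 -1;0 0 0 0 -1' >/dev/null; python3 -m crank '0 0 0 0.09 -1;0 0 0 0.09 -1;0 0 0 0.09 -1;0 0 0 0.09 -1;0 0 0 0.09 -1;0 0 0 0.09 -1;0 0 0 0.09 -1;0 0 0 0.09 -1;0 0 0 0.09 -1;0 0 0 0.09 -1' >/dev/null;python3 -m crank '0 0 0 0.09 -1;0 0 0 0.01 -1;0 0 0 0 -1;0 0 0 0 -1';  python3 -c "
from h import *
f=np.array([.988,-.153]);b=np.array([.538,-.045])
p=b-f*.044;go(*p,.0455,-98.8)"
```

```text
time: 104.6
ee_pos: [0.4944, -0.0377, 0.0447]
time: 105.6
ee_pos: [0.4943, -0.0379, 0.0454]
eef_rot: [0.76, 0.65, -0.0, -0.0]
ft_force: [-5.8, 0.9, 6.0]
width: 0.0337
grip_force: 35.0
time: 107.5
ee_pos: [0.4652, -0.0333, 0.1251]
eef_rot: [0.997, -0.076, -0.0, 0.0]
ft_force: [0.4, -0.2, -1.0]
width: 0.0338
grip_force: 35.0
yaw 0.0012 d [0.1489 0.002  0.3979] cur y-ang -98.7 pos [ 0.4652 -0.0333  0.1251]
```

```bash
python3 -m crank '0.05 0.002 0.1 0.001 -1;0.05 0 0.1 0 -1;0.049 0 0.1 0 -1;0 0 0.08 0 -1;0 0 0 0 -1;0 0 0.015 0 -1;0 0 0 0 -1'|head -2; python3 -m crank '0.025 0 0 0 -1;0 0 0 0 -1;0.012 0 0 0 -1;0 0 0 0 -1'|head -4; python3 -m crank '0.007 0 0 0 -1;0 0 0 0 -1'|head -4;python3 -m crank '0.007 0 0 0 -1;0 0 0 0 -1'|head -4
```

```text
time: 108.2
ee_pos: [0.4948, -0.0384, 0.047]
time: 108.6
ee_pos: [0.5023, -0.0396, 0.0467]
eef_rot: [0.997, -0.078, 0.0, 0.0]
ft_force: [0.0, -0.3, -1.5]
time: 108.8
ee_pos: [0.5034, -0.0398, 0.0465]
eef_rot: [0.997, -0.078, 0.0, 0.0]
ft_force: [-0.9, 0.1, -1.9]
time: 109.0
ee_pos: [0.5042, -0.0399, 0.0463]
eef_rot: [0.997, -0.078, -0.001, 0.0]
ft_force: [-2.1, 0.4, 0.4]
```

```bash
python3 -m crank '0.006 0 0.003 0 -1;0 0 0 0 -1'|head -4;python3 -m crank '0.005 0 0.003 0 -1;0 0 0 0 -1'|head -4; python3 -m crank '0 0 0 0 1;0 0 0 0 1;0 0 0 0 1;0 0 0 0 1;0 0 -0.15 0 1;0 0 -0.2 0 1;0 0 -0.2 0 1;0 0 -0.2 0 1;0 0 0 0 1'|head -2;python3 -m crank '0 0 0 -0.09 0;0 0 0 -0.09 0;0 0 0 -0.09 0;0 0 0 -0.09 0;0 0 0 -0.09 0;0 0 0 -0.09 0;0 0 0 -0.09 0;0 0 0 -0.09 0;0 0 0 -0.09 0;0 0 0 -0.09 0' 10|head -2;python3 -m crank '0 0 0 -0.09 0;0 0 0 -0.09 0;0 0 0 -0.09 0;0 0 0 -0.09 0;0 0 0 -0.027 0;0 0 0 0 0;0 0 0 0 0'|head -2; python3 -c "
from h import *
go(.607,.0582,.0855,17)
print('sc',green(cam('scene'),(.504,-.04)));print('w',green(cam('wrist'),(.504,-.04)))"
```

```text
time: 109.2
ee_pos: [0.5043, -0.04, 0.0456]
eef_rot: [0.997, -0.078, -0.002, 0.0]
ft_force: [-8.4, 0.4, 6.5]
time: 109.4
ee_pos: [0.5043, -0.04, 0.0455]
eef_rot: [0.997, -0.078, -0.003, 0.0]
ft_force: [-17.3, 1.2, 18.5]
time: 110.3
ee_pos: [0.5097, -0.0402, 0.2008]
time: 111.3
ee_pos: [0.5067, -0.0403, 0.1947]
time: 112.0
ee_pos: [0.5067, -0.0403, 0.1949]
yaw -0.0026 d [0.3243 0.6236 0.5469] cur y-ang 16.8 pos [ 0.5067 -0.0403  0.1949]
sc (array([508.6, -36.8]), array([502.7, -40.9]), array([59.8, 80. ]), 81.6)
w (array([503.2, -31.2]), array([504.6, -40.8]), array([62.1, 82.3]), 80.7)
```

```bash
python3 -m crank '0.108 0.208 0 -0.003 0;0.108 0.208 0 0 0;0.108 0.208 0 0 0;0 0 0 0 0;0 0 0.15 0 0;0 0 0.15 0 0;0 0 0.15 0 0;0 0 0.095 0 0;0 0 0 0 -0.45;0 0 0 0 -0.45'>/dev/null; python3 -m crank '0 0 0 0 -0.45;0 0 0 0 -0.45'|head -2;  python3 -m crank '0 -0.05 0 0 -0.45;0 -0.05 0 0 -0.45;0 -0.05 0 0 -0.45;0 -0.05 0 0 -0.45;0 -0.05 0 0 -0.45;0 -0.05 0 0 -0.45;0 -0.05 0 0 -0.45;0 -0.04 0 0 -0.45;0 0 0 0 -0.45;0 0 0 0 -0.45' >/dev/null; python3 -m crank '0 0 0 0 -0.45;0 0 0 0 -0.45;0 0 0 0 -0.45;0 0 0 0 -0.45;0 0 0 0 -0.45;0 0 0 0 -0.45;0 0 0 0 -0.45;0 0 0 0 -0.45;0 0 0 0 -0.45;0 0 0 0 -0.45';  python3 -m crank '0 0.05 0 0 -0.45;0 0.05 0 0 -0.45;0 0.05 0 0 -0.45;0 0.05 0 0 -0.45;0 0.05 0 0 -0.45;0 0.05 0 0 -0.45;0 0.05 0 0 -0.45;0 0.04 0 0 -0.45;0 0 0 0 0;0 0 0 0 0' >/dev/null; python3 -m crank '0 0 0 0 0;0 0 0 0 0;0 0 -0.15 0 0;0 0 -0.2 0 0.3;0 0 -0.2 0.07 1;0 0 0 0.072 1;0 0 0 0.072 1;0 0 0 0.072 1;0 0 0 0 1;0 0 0 0 1'|head -2; python3 -c "
from h import *
print('sc',green(cam('scene'),(.504,-.04)));print('w',green(cam('wrist'),(.504,-.04)))
go(.5045,-.0405,.0455,-8.8)"
```

```text
time: 113.3
ee_pos: [0.6079, 0.0583, 0.0877]
time: 115.3
ee_pos: [0.5367, 0.0342, 0.0878]
eef_rot: [0.595, 0.804, 0.003, 0.004]
ft_force: [20.5, -1.5, -10.0]
width: 0.0242
grip_force: 9.3
time: 117.3
ee_pos: [0.607, 0.0582, 0.1963]
sc (array([508.8, -35.9]), array([502.7, -40.5]), array([59.8, 79.2]), 81.6)
w (array([521.2, -21.3]), array([519.3, -42.7]), array([31.6, 81.8]), 81.4)
yaw 0.0038 d [-0.5661 -0.431   0.7536] cur y-ang -8.5 pos [0.607  0.0582 0.1962]
```

```bash
python3 -m crank '-0.189 -0.144 0 0.004 1;-0.189 -0.144 0 0 1;-0.189 -0.143 0 0 1;0 0 0 0 1;0 0 0.2 0 1;0 0 0.2 0 1;0 0 0.2 0 1;0 0 0.1 0 1;0 0 0.053 0 1;0 0 0 0 1'|head -2; python3 -m crank '0 0 0 0 -1;0 0 0 0 -1;0 0 0 0 -1;0 0 0 0 -1;0 0 0 0 -1;0 0 0 0 -1;0 0 0 0 -1;0 0 0 0 -1;0 0 0 0 -1;0 0 0 0 -1' 35|tail -2; python3 -m crank '0 0 0 0 -1;0 -0.05 -0.15 0 -1;0 -0.05 -0.15 0 -1;0 -0.05 -0.1 -0.03 -1;0 0 0 0 -1;0 0 0 0 -1'; python3 -c "
from h import *
go(.558,.310,.0295,-6.3)"
```

```text
time: 118.4
ee_pos: [0.5027, -0.0401, 0.0442]
width: 0.0339
grip_force: 35.0
time: 120.0
ee_pos: [0.4751, -0.0362, 0.1255]
eef_rot: [0.745, 0.667, 0.0, 0.001]
ft_force: [-0.1, -1.2, -2.5]
width: 0.0336
grip_force: 35.0
yaw -0.0004 d [1.7663 0.2215 0.479 ] cur y-ang -6.3 pos [ 0.4751 -0.0362  0.1255]
```

```bash
python3 -m crank '0.1963 0.0246 0 0 -1;0.1963 0.0246 0 0 -1;0.1963 0.0246 0 0 -1;0.1963 0.0246 0 0 -1;0.1963 0.0246 0 0 -1;0.1963 0.0246 0 0 -1;0.1963 0.0246 0 0 -1;0.1963 0.0246 0 0 -1;0.1963 0.0246 0 0 -1;0 0 0 0 -1'>/dev/null; python3 -m crank '0 0 0 0 -1;0 0 0.15 0 -1;0 0 0.15 0 -1;0 0 0.1 0 -1;0 0 0.05 0 -1;0 0 0 0 -1;0 0 0.015 0 -1;0 0 0 0 -1';python3 -m crank '0 0 0.01 0 -1;0 0 0 0 -1'|head -4;python3 -m crank '0 0 0.007 0 -1;0 0 0 0 -1'|head -4
```

```text
time: 121.8
ee_pos: [0.5581, 0.3105, 0.0335]
eef_rot: [0.745, 0.667, 0.001, 0.0]
ft_force: [0.1, -0.2, -1.7]
width: 0.0337
grip_force: 35.0
time: 122.0
ee_pos: [0.5577, 0.3106, 0.031]
eef_rot: [0.745, 0.667, 0.0, 0.0]
ft_force: [-0.3, -0.2, -1.0]
time: 122.2
ee_pos: [0.5578, 0.3107, 0.0298]
eef_rot: [0.745, 0.667, 0.0, 0.0]
ft_force: [-0.3, -1.5, 3.4]
```

Floor reached. Release, rise, back well away, and take the final look.

```bash
python3 -m crank '0 0 0 0 1;0 0 0 0 1;0 0 0 0 1;0 0 0 0 1;0 0 -0.15 0 1;0 0 -0.2 0 1;0 0 -0.2 0 1;0 0 -0.2 0 1;0 0 -0.2 0 1;0 0 0 0 1'|head -2; python3 -m crank '-0.2 0 0 0 1;-0.24 0 0 0 1;-0.24 0 0 0 1;-0.24 0 0 0 1;-0.24 0 0 0 1;-0.24 0 0 0 1;-0.24 0 0 0 1;-0.24 0 0 0 1;-0.24 0 0 0 1;-0.2 0 0 0 1' >/dev/null; python3 -m crank '0 0 0 0 1;0 0 0 0 1;0 0 0 0 1'; python3 -c "
from h import *
t=cam('top');s=cam('scene')
a=cv2.resize(t['img'][90:310,90:400],(640,454));b=s['img'][160:306,280:560];b=cv2.resize(b,None,fx=1,fy=1)
c=np.zeros((146,640,3),np.uint8);c[:,:280]=b;cv2.imwrite('pics/fin.png',np.vstack([a,c]))
print('tray',green(s,(.416,.26),.012,.07),green(s,(.43,.386),.012,.06),green(s,(.558,.31),.012,.06))"
```

```text
time: 123.2
ee_pos: [0.5592, 0.3123, 0.2255]
time: 124.5
ee_pos: [0.507, -0.1493, 0.2192]
eef_rot: [0.744, 0.668, 0.0, -0.0]
ft_force: [-0.5, 0.6, -0.5]
width: 0.0868
grip_force: 0.0
tray (array([420.5, 260.3]), array([413.8, 259.6]), array([ 96.1, 108.5]), 84.0) (array([436.1, 387.6]), array([429.2, 386.5]), array([75.8, 96.4]), 83.3) (array([563.6, 311.5]), array([558. , 312.1]), array([59.8, 79.1]), 80.8)
```

View pics/fin.png

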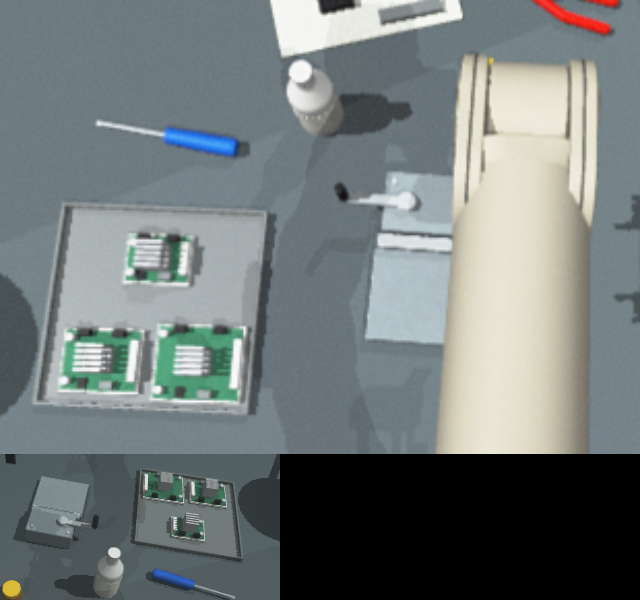

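The three boards lie flat and apart in the tray at (158,260), (102,360) and (200,362). The lever is at rest, post at (342,192), and the bottle and screwdriver haven't moved. Handing in.

```bash
python3 -c "
from bench import workorder
print(workorder.close_job())"
```

```text
the job is handed in; nothing more can be done
None
```

All three boards (large, medium, small) were contact-tested on both edges and lie flat in the tray with the lever at rest, and the job is handed in; the hand-in gave no verdict, and I repeated the medium board's first test because it had been knocked aside on the bed.

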